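Stack a module on its separator and bring its mark into the inspection mirror

ROBOT

A 7-joint arm with a two-finger parallel gripper is mounted at the origin on the work surface. World frame = base frame: x ahead of the robot, y to its left, z up, the work surface at z = 0. Lengths are in m, angles in rad, forces in N, time in s.
With the tool pointing down it reaches from about 0.35 to 0.9 m from the base axis. Payload 8.1 kg.
Tool frame: the origin (TCP) lies at the centre of the arm's flange, where the gripper is bolted on; the fingertips stand 178 mm ahead of it and the grasp point (between the pads) lies 159 mm ahead of it; z points along the fingers, y is the direction in which the jaws open and shut (so a half turn about z gives the same grasp; the last joint's range is limited). The gripper opens to 92 mm and grips with 3 to 60 N. Pads are 19 mm wide; open, the fingers measure 130 mm over their backs; the gripper's body (75 mm by 190 mm) begins 47 mm behind the grasp point.
Start: joints at [1.076, 0.434, 0.025, 1.573, -0.012, 1.134, -0.075], TCP at [0.239, -0.578, 0.405] pointing down, gripper open.
Joint ranges: [-2.62, 2.62], [-0.44, 2.09], [-1.27, 1.32], [0.08, 2.57], [-1.32, 4.46], [0.12, 2], [-2.74, 2.74]. Speed limits (rad/s): [2.22, 2.22, 3.01, 3.01, 3.14, 3.14, 3.14].

INTERFACE

Orientations are given as a rotation vector (axis times angle).
In Python, from cell import arm gives the robot as it stands. The module is installed in compiled form; this text tells all that it offers.
- The arm moves only by the tool move_arm, never from a script. Its argument "steps" is a list of rows, each a list of 4 numbers: the shift along the tool's x, y, z in mm, then the turn about the tool's z in rad. In form: [[x, y, z, twist], ...]. A call has 1 to 20 rows; each row is the pose to reach, as a shift and turn from the pose commanded when the call began, along the tool's axes at that moment; what a row does not reach only later rows make up. A row lasts 1/8 s, in which the tool goes at most 62.5 mm and 10.7 degrees, less where a joint would pass 70% of its speed; a pose out of reach is approached as far as the arm can. A call with a gripper value outside its range is refused whole. "grip" is the finger opening in mm, from 0 to 91.8, set as the call begins (left out, the last holds). The fingers move at their own pace and stop on an object; "grip_force" is the grip in N (left out, the last holds). Time passes only in rows, so rows that repeat a pose let the fingers close. It gives the time, the measured TCP pose, the force and the opening at its end, in the units of the state.
- arm.observe(): the state, without advancing time (a new reading comes with each control period).
- arm.get_image(name): name is "scene" or "top"; returns the picture (420x560x3 uint8, red, green, blue); there is no depth.
- arm.camera_info(name): a dict with "mtx" (3x3 intrinsics, pixels), "dist_coeffs" ([k1, k2, p1, p2, k3] as OpenCV has them; the pictures are not rectified), "pose" (4x4, takes a point from camera to world coordinates). Camera axes: x right, y down, z forward; pixel columns grow to the right and rows downward; lengths in m; the calibration is good to about 2 mm. A picture is of the moment at which its call begins. camera_info takes no time and is no camera call.
- arm.sign_off(): hands the job in, once; it reports no verdict.
The state is a dict: "clock": time; "joints": joint angles; "dq": joint speeds; "joint_efforts": joint torques, N m; "position": TCP position; "ee_rot": TCP orientation; "force": force on the tool from outside, world axes, zero at the start; "ft_torque": the same for the moment, N m; "width": opening from 0.0 (shut) to 1.0 (fully open).
Only numpy, scipy, OpenCV 4.12 (cv2) and the standard library are available. Lean on these libraries where they do the work, as an engineer would, in place of code of your own. Each camera call takes 0.05 s, during which the arm holds its last target.

TASK

Lay the brown separator sheet centred on the lower module in the stacking fixture, then set the upper module centred on the separator with its heat-sink end towards the mirror; set both down square and gently, without dropping them, and let go. Then grip the tab on top of the sprung inspection mirror and turn it until the stand's camera sees the paper mark on the heat sink in the middle of the mirror, and finish while still holding the mirror at that angle. Leave everything else on the bench alone.

Things in the scene. Friction and masses are not known exactly. Their poses are not given: they have to be found in the camera images.
- nest: stacking fixture fixed to the bench: 130 x 90 x 6 mm base plate with a narrow 80 x 34 mm pedestal carrying the lower module, a bare circuit board 100 x 50 mm and 8 mm thick whose flat top is 38 mm above the bench. Origin: centre of its underside. x runs along the 100 mm length, towards the end that faces the mirror; y across; z up
- nest_top (a point): centre of the lower module's flat top, 38 mm above the bench; axes as the nest
- sheet: separator: plain stiff brown fibre sheet, 110 x 56 x 5 mm. Origin: centre of its underside; x along its 110 mm length (either way round will do), z up. It starts flat on one of two wooden rests, each 80 x 30 mm and 25 mm high, so that it overhangs the rest on all sides. 60 g
- board: upper module: circuit board 100 x 50 x 8 mm with components on top, all lower than 34 mm above its underside and at least 6 mm in from its long sides. An upright aluminium heat sink, 38 mm wide, stands along one short end, its outer face flush with that end. Origin: centre of the underside; x along the 100 mm length towards the heat-sink end, y across, z up. It starts flat on the other wooden rest, overhanging it on all sides. 150 to 310 g
- mark (a point): centre of the round paper mark, 20 mm across with a dark dot, on the outer face of the heat sink: in the board's frame 50 mm along x, 21 mm above the underside
- stand: inspection stand fixed to the bench: a mirror that swivels about a vertical axis through this origin (underside, bench level), and a small black camera on a post 207 mm away along the stand's x axis (front of its lens, 90 mm above the bench), looking straight back at the mirror, its optical axis along -x of the stand; z up
- glass (a point): point on the swivel axis at the height of the middle of the mirror glass (60 mm wide, 50 mm high, in a black frame whose top is 110 mm above the bench). Its x axis is the outward normal of the reflecting face and turns with the mirror; the face lies 5 mm in front of the axis, which may be neglected
- tab (a point): grip tab on top of the mirror frame, centred on the swivel axis, for gripping from above: upright black plate 10 mm thick (along this point's x, the mirror normal), 34 mm long (y), rising from 110 to 152 mm above the bench. This point is 140 mm above the bench
- mirror (a joint): swivel angle of the mirror (rad): 0 at its spring rest, growing anticlockwise seen from above, stop at 1.3. A light spring (0.06 N m per rad) returns it to 0 when let go. The mark comes into view somewhere between 0.2 and 1.1, always by turning anticlockwise from rest
- sight (a point): not a visible thing: the stand camera's line of sight after the mirror. Origin on the swivel axis, 77 mm above the bench; its level x axis points where the camera is looking by way of the mirror, that is the direction towards the lens mirrored about the glass normal, so it turns two radians for each radian of mirror. The mark is in the middle of the view when it lies straight along this x axis (y = 0), seen from above; heights need no adjustment
- spool: bystander: metal reel of solder, 56 mm across, 42 mm tall, standing on end. Origin: centre of its underside
- can: bystander: tin can, 54 mm across, 75 mm tall. Origin: centre of its underside
- jar: bystander: small jar, 44 mm across, 45 mm tall. Origin: centre of its underside
- driver: bystander: screwdriver lying on the bench, its length along its x axis
- mug: bystander: white mug, 76 mm across, 85 mm tall. Origin: centre of its underside
- capcan: bystander: bare aluminium cylinder (a large capacitor), 35 mm across, 50 mm tall. Origin: centre of its underside
There are look-alikes about, which are no part of the job. Of the things that look like the board, the smaller one is meant.

How it is judged:
By the outcome, as a careful person would: the job done as asked, in the order asked, and still so for the second after the job is handed in, while the arm keeps its last pose, push and grip.
It also fails if it takes over 64 s, if anything falls off the work surface, if the arm or the gripper's body presses on something with over 40 N, if the wrist force passes 120 N, or if a joint passes its speed limit or range.

## Working session

There is one attempt and no reset: what is moved stays moved. The work goes in short steps, Python scripts to look and compute and a tool call to move; the robot and the scene stay as the last step left them, time stands still between calls to the robot, and variables do not carry over. Pictures are saved under pics/ and viewed, and the job is handed in when it is done.

Besides the shell and the picture viewer there is one more tool, called as a command line: name --pt "numbers of a row" for each row, then --argument value for the rest. move_arm: Moves the arm, as the interface text tells. Its arguments: {"type":"object","properties":{"steps":{"type":"array"},"grip":{"type":"number"},"grip_force":{"type":"number"}},"required":["steps"]}

```bash
mkdir -p pics; ls
python3 - <<'E'
from cell import arm
import cv2, numpy as np
np.set_printoptions(precision=4,suppress=True)
s=arm.observe(); print(s)
for n in ("scene","top"):
    im=arm.get_image(n); cv2.imwrite(f"pics/{n}0.png",im[:,:,::-1])
    c=arm.camera_info(n); print(n,c)
E
```

```text
pics
{'clock': 0.0, 'joints': array([ 1.0764,  0.4352,  0.025 ,  1.5741, -0.0116,  1.134 , -0.0751]), 'dq': array([ 0.001 , -0.0016, -0.0003, -0.0007, -0.0009, -0.0001,  0.0018]), 'joint_efforts': array([ -0.0006, -66.7849,   0.9848, -31.4465,  -0.0604,   0.0427,
         0.0001]), 'position': array([ 0.2385, -0.5774,  0.4039]), 'ee_rot': array([-3.08  , -0.6111,  0.0007]), 'force': array([0.1436, 0.0623, 0.7934]), 'ft_torque': array([ 0.0231, -0.0163, -0.0209]), 'width': 1.0004301211477593}
scene {'mtx': array([[402.314 ,   0.    , 285.7251],
       [  0.    , 402.314 , 200.6668],
       [  0.    ,   0.    ,   1.    ]]), 'dist_coeffs': array([-0.0104,  0.    ,  0.    ,  0.    ,  0.    ]), 'pose': array([[-0.1012,  0.6549, -0.7489,  1.1769],
       [ 0.9948,  0.0577, -0.0839,  0.0514],
       [-0.0118, -0.7535, -0.6573,  0.7274],
       [ 0.    ,  0.    ,  0.    ,  1.    ]])}
top {'mtx': array([[450.9669,   0.    , 277.4063],
       [  0.    , 450.9669, 211.7974],
       [  0.    ,   0.    ,   1.    ]]), 'dist_coeffs': array([-0.1475,  0.    ,  0.    ,  0.    ,  0.    ]), 'pose': array([[ 0.0003, -0.9866,  0.1629,  0.2806],
       [-0.9998,  0.0031,  0.0206, -0.0446],
       [-0.0208, -0.1629, -0.9864,  1.3382],
       [ 0.    ,  0.    ,  0.    ,  1.    ]])}
```

View pics/scene0.png

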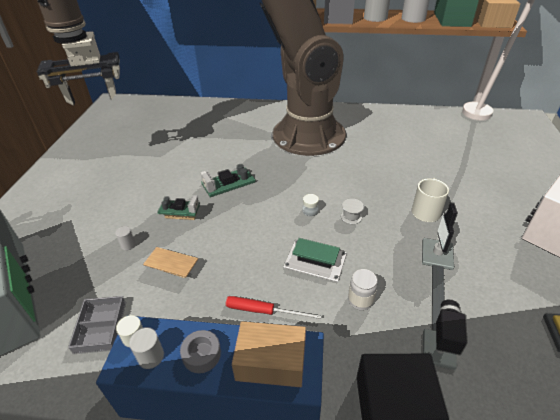

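View pics/top0.png

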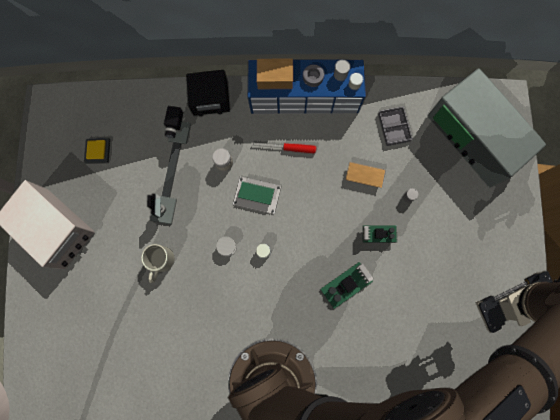

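The top view shows the nest at about (257,194), the sheet at (366,175), two boards (the smaller at (380,234)), the mirror at (158,206) and the stand camera at (173,120). I'll enlarge crops of these.

```bash
cat > h.py <<'E'
import numpy as np, cv2
from cell import arm
np.set_printoptions(precision=4,suppress=True)
def ray(n,uv):
    c=arm.camera_info(n); uv=np.array(uv,float).reshape(-1,1,2)
    p=cv2.undistortPoints(uv,c["mtx"],c["dist_coeffs"]).reshape(-1,2)
    d=np.c_[p,np.ones(len(p))]@c["pose"][:3,:3].T
    return c["pose"][:3,3],d
def at(n,uv,z):
    o,d=ray(n,uv); return o+d*((z-o[2])/d[:,2])[:,None]
def proj(n,P):
    c=arm.camera_info(n); M=np.linalg.inv(c["pose"])
    r,_=cv2.Rodrigues(M[:3,:3])
    return cv2.projectPoints(np.array(P,float).reshape(-1,1,3),r,M[:3,3],c["mtx"],c["dist_coeffs"])[0].reshape(-1,2)
def crop(src,x0,y0,w,h,k,out):
    im=cv2.imread(src)[y0:y0+h,x0:x0+w]
    im=cv2.resize(im,None,fx=k,fy=k,interpolation=cv2.INTER_CUBIC)
    for x in range((x0+9)//10*10,x0+w,10):
        cv2.line(im,((x-x0)*k,0),((x-x0)*k,6 if x%50 else 14),(0,0,255),1)
        if x%20==0: cv2.putText(im,str(x),((x-x0)*k+2,14),0,.4,(0,0,255),1)
    for y in range((y0+9)//10*10,y0+h,10):
        cv2.line(im,(0,(y-y0)*k),(6,(y-y0)*k),(0,0,255),1)
        if y%20==0: cv2.putText(im,str(y),(8,(y-y0)*k+4),0,.4,(0,0,255),1)
    cv2.imwrite(out,im)
E
python3 - <<'E'
from h import *
crop("pics/top0.png",310,150,120,100,6,"pics/c1.png")
crop("pics/top0.png",130,90,120,145,4,"pics/c2.png")
crop("pics/top0.png",225,165,70,60,8,"pics/c3.png")
crop("pics/scene0.png",110,150,160,130,5,"pics/c4.png")
crop("pics/scene0.png",270,170,200,190,4,"pics/c5.png")
E
```

```text
(no output)
```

View pics/c1.png

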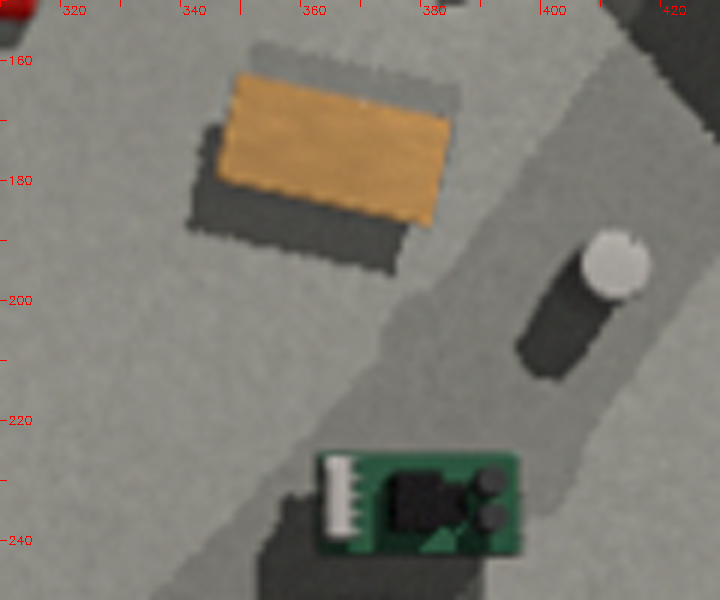

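View pics/c2.png

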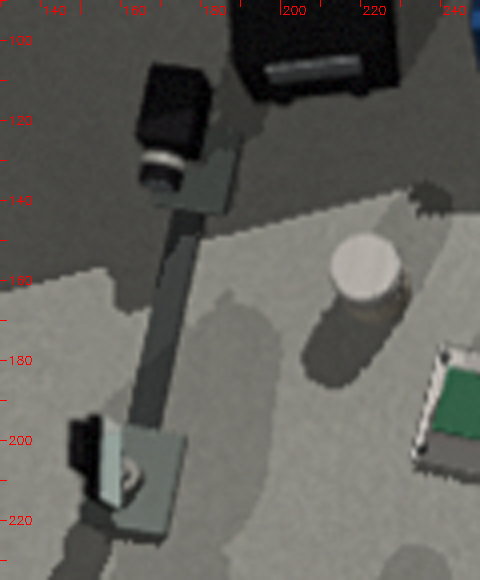

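View pics/c3.png

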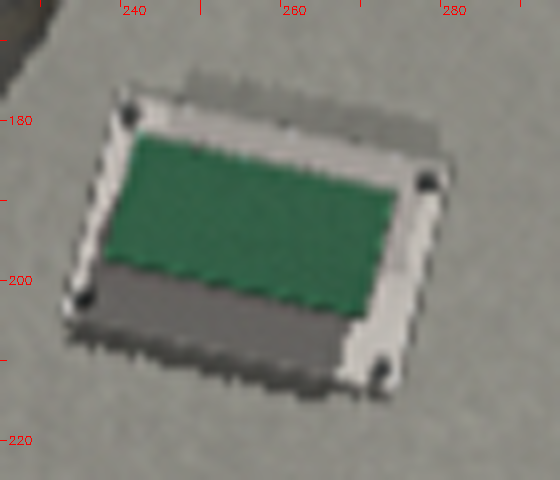

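View pics/c4.png

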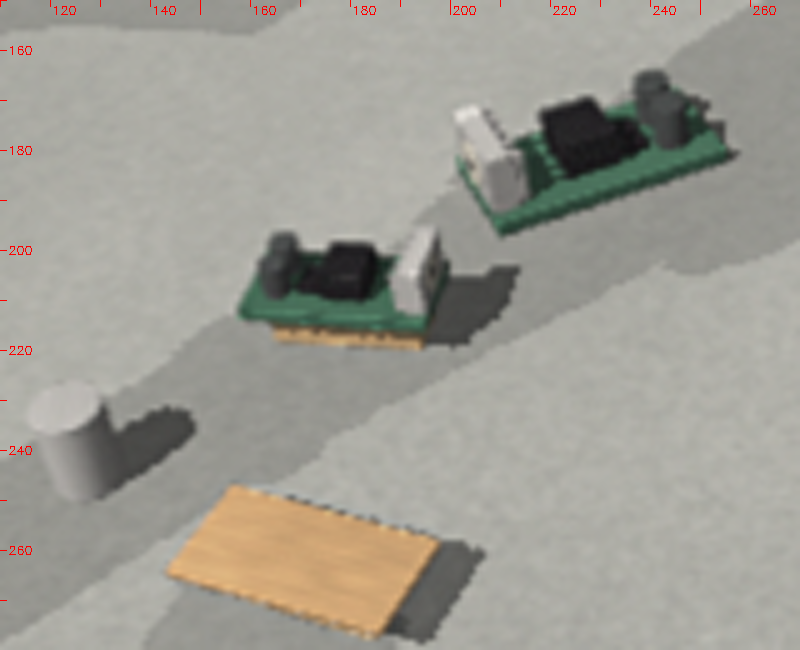

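View pics/c5.png

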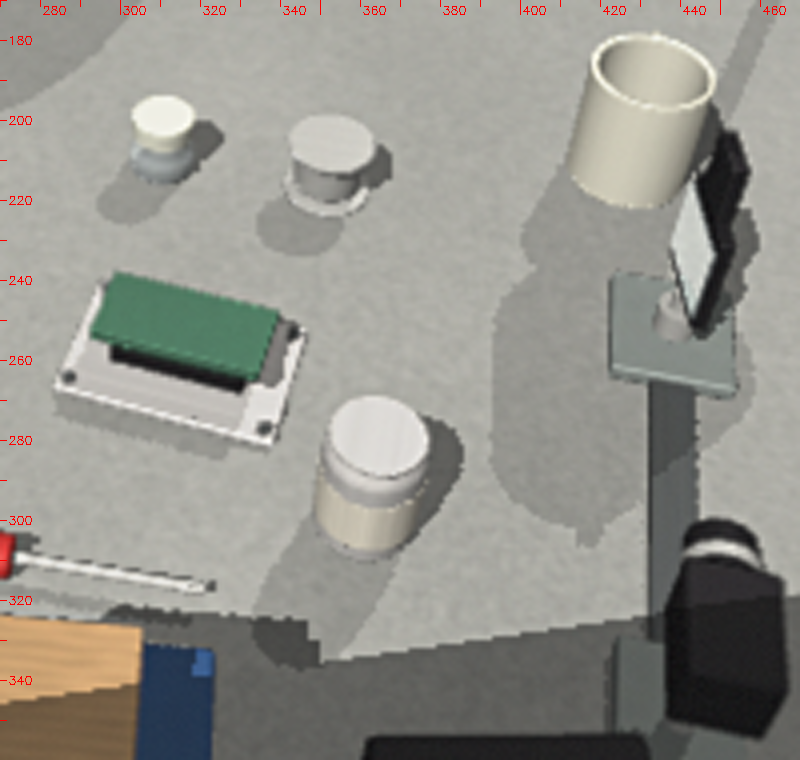

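```bash
cat > fit.py <<'E'
from h import *
from scipy.optimize import least_squares
def rectpts(p,L,W,z):
    x,y,a=p; c,s=np.cos(a),np.sin(a)
    q=np.array([[L/2,W/2],[L/2,-W/2],[-L/2,-W/2],[-L/2,W/2]])
    return np.c_[x+q[:,0]*c-q[:,1]*s, y+q[:,0]*s+q[:,1]*c, np.full(4,z)]
def quad(im,lo,hi,box,k=8):
    x0,y0,w,h=box
    m=cv2.resize(im[y0:y0+h,x0:x0+w],None,fx=k,fy=k,interpolation=cv2.INTER_CUBIC)
    m=cv2.inRange(cv2.cvtColor(m,cv2.COLOR_RGB2HSV),lo,hi)
    cs=max(cv2.findContours(m,cv2.RETR_EXTERNAL,cv2.CHAIN_APPROX_NONE)[0],key=cv2.contourArea)
    cs=cv2.convexHull(cs)
    for e in np.linspace(.01,.2,100):
        q=cv2.approxPolyDP(cs,e*cv2.arcLength(cs,True),True)
        if len(q)==4: break
    q=q.reshape(-1,2).astype(float)
    return (q+.5)/k-.5+[x0,y0]
def fit(obs,L,W,z,p0):
    # obs: {cam: 4 pts unordered}; matched to nearest
    def res(p):
        r=[]
        for n,q in obs.items():
            P=proj(n,rectpts(p,L,W,z)); 
            best=min(([np.roll(o,i,0) for o in (q,q[::-1]) for i in range(4)]),key=lambda o:((o-P)**2).sum())
            r.append(P-best)
        return np.concatenate(r).ravel()
    s=least_squares(res,p0); return s.x,s.fun.reshape(-1,2)
E
python3 - <<'E'
from fit import *
rd=lambda f:cv2.imread(f)[:,:,::-1].copy()
T=rd("pics/top0.png");S=rd("pics/scene0.png")
br=((8,90,90),(25,255,255)); gr=((45,70,40),(90,255,255))
for name,L,W,z,c,bt,bs,th in (("sheet",.11,.056,.030,br,(335,152,62,45),(135,240,75,45),-.2),("nest",.1,.05,.038,gr,(230,170,60,50),(280,230,70,40),-.2)):
    qt=quad(T,*c,bt); qs=quad(S,*c,bs)
    print(name,"top",qt.tolist(),"scene",qs.tolist())
    m=at("top",[qt.mean(0)],z)[0]; ms=at("scene",[qs.mean(0)],z)[0]; print(m,ms)
    for o in ({"top":qt},{"scene":qs},{"top":qt,"scene":qs}):
        best=min((fit(o,L,W,z,[m[0],m[1],a]) for a in (np.pi/2,np.pi/2+.3,np.pi/2-.3)),key=lambda r:(r[1]**2).sum())
        print(list(o),best[0],"rms px",np.sqrt((best[1]**2).mean()))
q=np.array([(362.8,225.3),(396.5,225.5),(396.7,242.2),(362.8,242.5)])
p=at("top",q,.033);print("board",p,np.linalg.norm(np.diff(p,axis=0),axis=1))
qs=np.array([(158,212.5),(162,200),(199,203.5),(194.8,215)])  # scene pcb top approx
print(at("scene",qs,.033))
q=np.array([(319,288),(352,263),(374,281),(330,306)]);p=at("top",q,.008);print("big",np.linalg.norm(np.diff(p,axis=0),axis=1))
for n,uv,z in (("can",(218,156),.075),("spool",(226,246),.042),("jar",(263,251),.045),("mug",(154,257),.085),("drv",(252,147),.005),("drv",(300,148),.02)):
    print(n,at("top",[uv],z))
E
```

```text
sheet top [[349.1875, 162.3125], [384.1875, 169.6875], [381.3125, 186.8125], [346.1875, 179.5625]] scene [[143.1875, 263.9375], [156.0625, 246.9375], [197.3125, 258.4375], [185.0625, 276.5625]]
[ 0.6086 -0.2798  0.03  ] [ 0.6132 -0.2762  0.03  ]
['top'] [ 0.6088 -0.28    1.362 ] rms px 0.40495030685087074
['scene'] [ 0.6123 -0.2769  1.3318] rms px 0.3979416543371668
['top', 'scene'] [ 0.6104 -0.2784  1.3435] rms px 0.7127958987231864
nest top [[241.9375, 181.6875], [272.9375, 188.5625], [269.8125, 203.6875], [238.0625, 197.0625]] scene [[299.4375, 238.1875], [338.1875, 247.5625], [333.8125, 263.9375], [292.9375, 253.9375]]
[0.5525 0.0466 0.038 ] [0.5586 0.0499 0.038 ]
['top'] [0.5527 0.0467 1.3517] rms px 0.6913749310942136
['scene'] [0.5578 0.0493 1.3445] rms px 0.9554849649889531
['top', 'scene'] [0.5552 0.0483 1.3471] rms px 1.084850012316189
board [[ 0.4554 -0.2671  0.033 ]
 [ 0.4544 -0.3669  0.033 ]
 [ 0.4052 -0.3656  0.033 ]
 [ 0.405  -0.2657  0.033 ]] [0.0998 0.0492 0.0999]
[[ 0.4602 -0.358   0.033 ]
 [ 0.4119 -0.364   0.033 ]
 [ 0.4169 -0.2622  0.033 ]
 [ 0.461  -0.2613  0.033 ]]
big [0.1219 0.0832 0.1487]
can [[0.655  0.1554 0.075 ]]
spool [[0.3949 0.1311 0.042 ]]
jar [[0.3803 0.0237 0.045 ]]
mug [[0.3594 0.3299 0.085 ]]
drv [[0.7037 0.0616 0.005 ]]
drv [[ 0.6948 -0.0858  0.02  ]]
```

Run:
```python
from h import *
crop("pics/top0.png",140,190,45,45,16,"pics/c6.png")
crop("pics/top0.png",155,95,40,60,10,"pics/c7.png")
crop("pics/scene0.png",415,195,55,85,7,"pics/c8.png")
crop("pics/scene0.png",410,270,70,95,6,"pics/c9.png")
crop("pics/top0.png",355,215,50,40,14,"pics/c10.png")
```

```text
(no output)
```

View pics/c6.png

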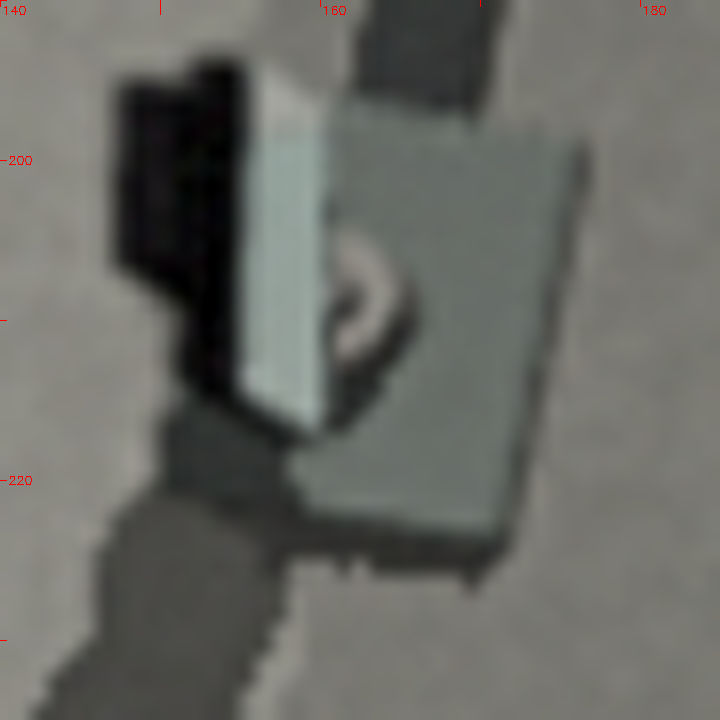

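View pics/c7.png

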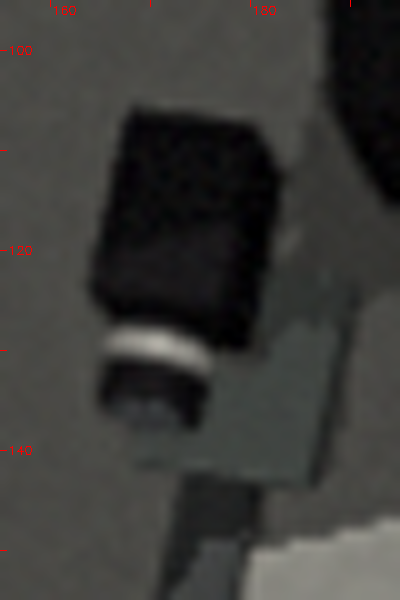

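View pics/c8.png

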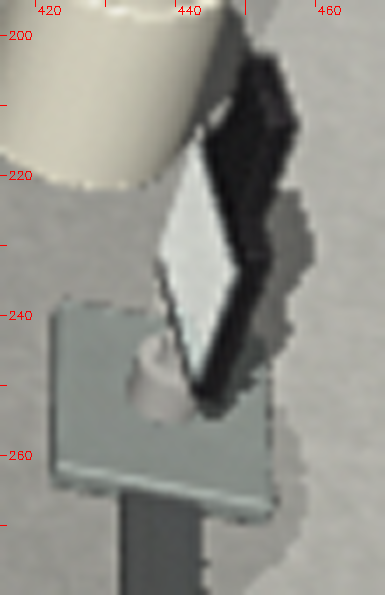

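View pics/c9.png

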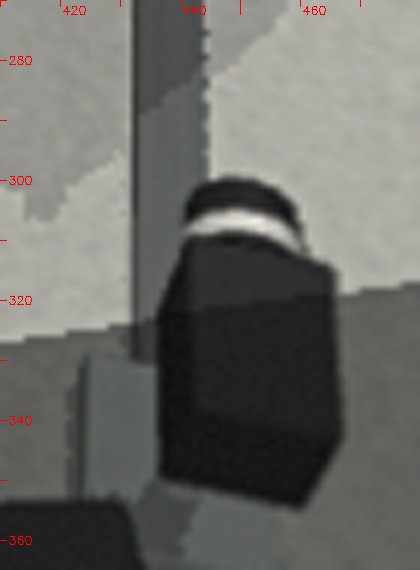

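View pics/c10.png

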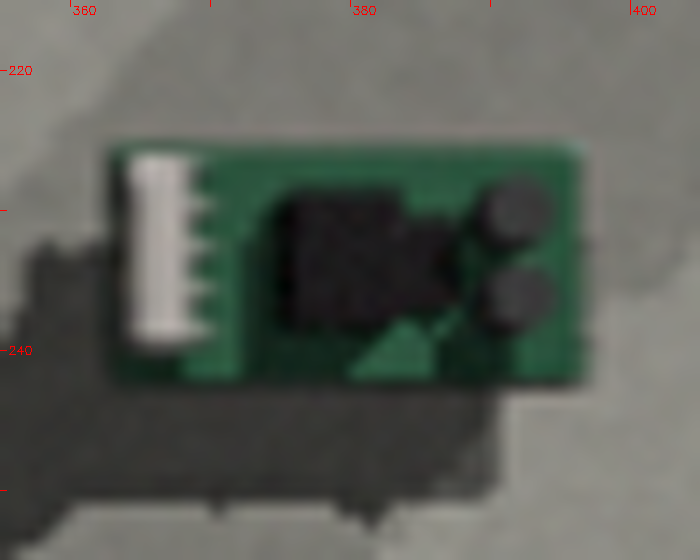

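```bash
cat >> h.py <<'E'
def cur():
    s=arm.observe(); r=cv2.Rodrigues(np.array(s["ee_rot"]))[0]
    return s,np.array(s["position"]),np.arctan2(r[1,0],r[0,0]),r
def plan(x,y,z,yaw):
    "shift (mm) and twist to get TCP to x,y,z with tool-x yaw (mod pi)"
    s,p,a,r=cur(); d=(np.array([x,y,z])-p)*1000
    ax=np.array([np.cos(a),np.sin(a),0]); ay=np.array([np.sin(a),-np.cos(a),0])
    t=(a-yaw+np.pi/2)%np.pi-np.pi/2
    print("t %.2f pos %s yaw %.4f tilt z %s F %s w %.1f"%(s["clock"],p,a,r[:,2],s["force"],s["width"]*91.8))
    print("shift x %.1f y %.1f z %.1f twist %.4f"%(d@ax,d@ay,-d[2],t))
E
python3 - <<'E'
from fit import *
plan(.6104,-.2784,.30,1.345)
# nest base plate corners, z=.006: top & scene readings
qt=np.array([(240.3,176),(280.7,185.3),(274,213),(233,204)])
qs=np.array([(291,241),(346.5,252.5),(337.5,281),(283,266)])
for n,q in (("top",qt),("scene",qs)):
    print(n,at(n,q,.006),at(n,[q.mean(0)],.006))
    p0=at(n,[q.mean(0)],.006)[0]; r=fit({n:q},.13,.09,.006,[p0[0],p0[1],1.35]); print(r)
# stand base z? corners
print(at("top",[(161,196),(176.5,198.5),(171.5,223.5),(158,221)],.006))
print("tab top",at("top",[(147.5,195),(152,195),(147.5,206.5),(151.8,209)],.152))
print("lens front",at("top",[(169.7,137)],.09), "camera back",at("top",[(174,107)],.11))
E
```

```text
t 0.10 pos [ 0.2386 -0.5774  0.404 ] yaw 0.3918 tilt z [-0.0006  0.0012 -1.    ] F [ 0.4328 -0.5427  0.0102] w 91.5
shift x 457.8 y -134.4 z 104.0 twist -0.9532
top [[ 0.6115  0.0962  0.006 ]
 [ 0.5819 -0.0268  0.006 ]
 [ 0.4971 -0.0066  0.006 ]
 [ 0.5249  0.117   0.006 ]] [[0.5536 0.0448 0.006 ]]
(array([0.5539, 0.045 , 1.3399]), array([[-0.502 , -0.0137],
       [-0.5583, -0.3267],
       [ 0.5973, -0.3031],
       [ 0.4499,  0.6085]]))
scene [[ 0.5032 -0.0127  0.006 ]
 [ 0.5284  0.1218  0.006 ]
 [ 0.6144  0.101   0.006 ]
 [ 0.583  -0.0239  0.006 ]] [[0.5589 0.0474 0.006 ]]
(array([0.5571, 0.0467, 1.3671]), array([[-0.988 , -0.7884],
       [ 0.1314, -0.0447],
       [-1.1625,  1.6111],
       [ 2.1165, -0.8684]]))
[[0.5508 0.3395 0.006 ]
 [0.5427 0.2907 0.006 ]
 [0.4658 0.3033 0.006 ]
 [0.4735 0.3455 0.006 ]]
tab top [[0.5242 0.3355 0.152 ]
 [0.5241 0.3228 0.152 ]
 [0.4923 0.3339 0.152 ]
 [0.4853 0.3215 0.152 ]]
lens front [[0.7106 0.2981 0.09  ]] camera back [[0.7962 0.2847 0.11  ]]
```

move_arm --pt "55 -16 10 -0.15" --pt "110 -32 20 -0.3" --pt "165 -48 30 -0.45" --pt "220 -64 45 -0.6" --pt "275 -80 60 -0.75" --pt "330 -97 75 -0.9" --pt "390 -115 90 -0.953" --pt "440 -130 100 -0.953" --pt "458 -134 104 -0.953" --pt "458 -134 104 -0.953" --pt "458 -134 104 -0.953"

```text
clock: 1.48
position: [0.6095, -0.281, 0.3008]
ee_rot: [2.46, 1.953, -0.003]
force: [0.8, -0.7, 0.0]
width: 0.998
```

Run:
```python
from fit import *
plan(.6104,-.2784,.30,1.345)
for n in ("scene","top"): cv2.imwrite(f"pics/{n}1.png",arm.get_image(n)[:,:,::-1])
for n in("top","scene"):
  s,p,a,r=cur()
  for sg in(1,-1): print(n,proj(n,p+r@[0,sg*.046,.178]))
crop("pics/top1.png",300,110,130,130,5,"pics/d1.png")
crop("pics/scene1.png",100,150,150,150,5,"pics/d2.png")
```

```text
t 1.48 pos [ 0.6095 -0.281   0.3008] yaw 1.3422 tilt z [-0.0011 -0.0014 -1.    ] F [ 0.8098 -0.7405  0.0428] w 91.6
shift x 2.8 y 0.3 z 0.8 twist -0.0028
top [[374.433  150.7722]]
top [[368.2792 181.8415]]
scene [[147.449  246.4514]]
scene [[171.2127 216.9185]]
```

View pics/d1.png

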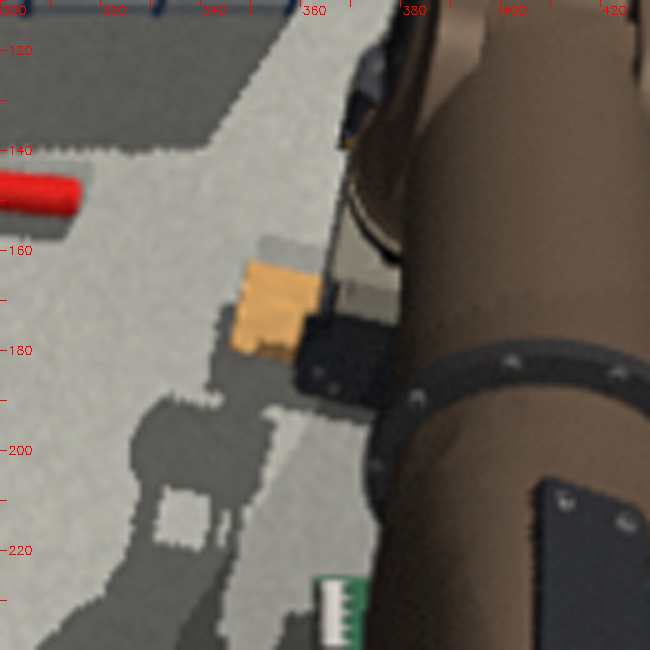

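View pics/d2.png

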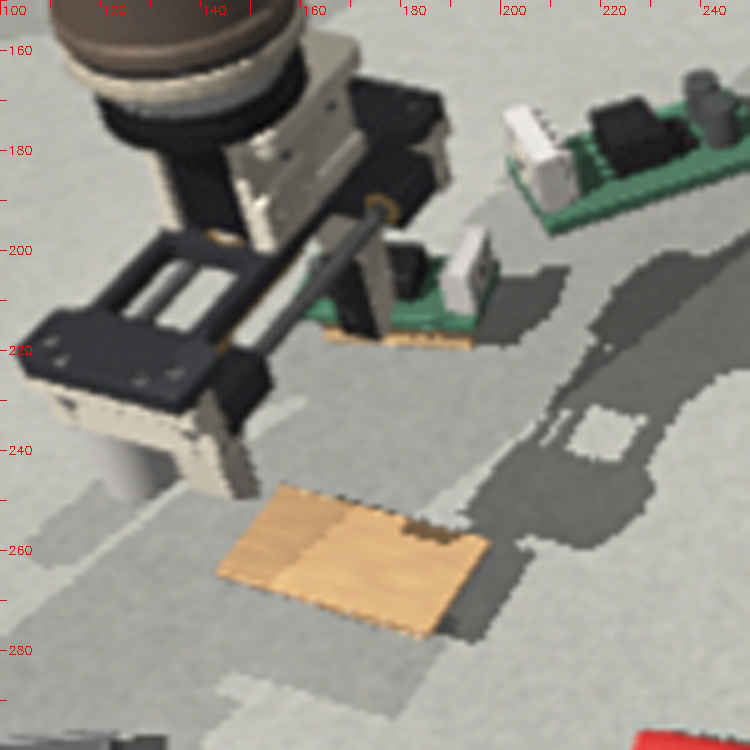

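Run:
```python
from h import *
crop("pics/scene1.png",130,195,60,60,12,"pics/d3.png")
s,p,a,r=cur()
for sg in(1,-1):
  for hx in (-.0095,.0095):
    for b in (.046,.065):
      print(sg,hx,b,proj("scene",p+r@[hx,sg*b,.178]))
```

```text
1 -0.0095 0.046 [[143.4576 245.3562]]
1 -0.0095 0.065 [[138.026  252.0095]]
1 0.0095 0.046 [[151.4646 247.5529]]
1 0.0095 0.065 [[146.1332 254.2835]]
-1 -0.0095 0.046 [[167.4476 215.9852]]
-1 -0.0095 0.065 [[171.9726 210.4479]]
-1 0.0095 0.046 [[174.9988 217.8569]]
-1 0.0095 0.065 [[179.4353 212.2614]]
```

View pics/d3.png

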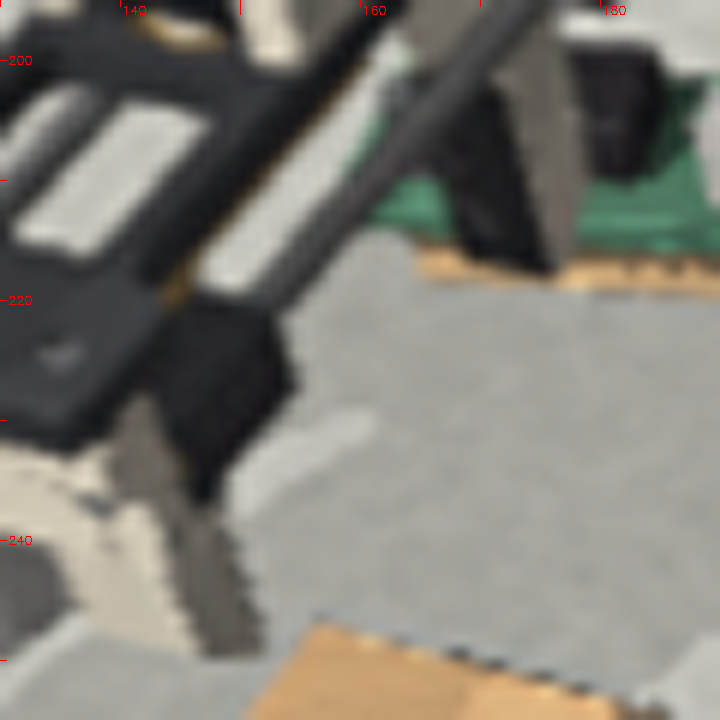

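move_arm --pt "2.8 0 30 -0.003" --pt "2.8 0 60 -0.003" --pt "2.8 0 85 -0.003" --pt "2.8 0 100 -0.003" --pt "2.8 0 106 -0.003" --pt "2.8 0 106 -0.003" --pt "2.8 0 106 -0.003"

```text
clock: 2.45
position: [0.6118, -0.2764, 0.1958]
ee_rot: [2.454, 1.959, 0.001]
force: [-0.0, 0.2, 0.3]
width: 1.001
```

Run:
```python
from fit import *
plan(.6104,-.2784,.195,1.345)
cv2.imwrite("pics/scene2.png",arm.get_image("scene")[:,:,::-1])
crop("pics/scene2.png",125,215,90,75,8,"pics/d4.png")
```

```text
t 2.45 pos [ 0.6118 -0.2764  0.1958] yaw 1.3476 tilt z [ 0.0015 -0.0006 -1.    ] F [-0.0352  0.2486  0.346 ] w 91.9
shift x -2.2 y -0.9 z 0.8 twist 0.0026
```

View pics/d4.png

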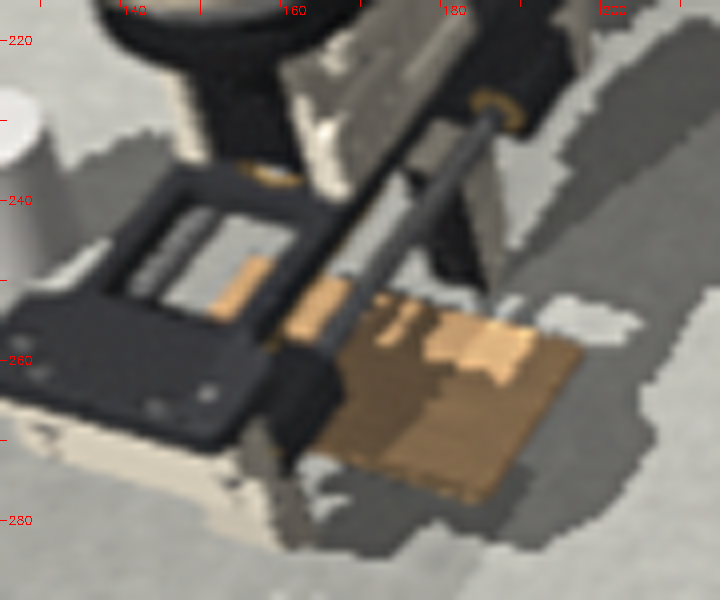

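Run:
```python
from fit import *
for i in range(4):
    arm.get_image("top"); s=arm.observe(); print(s["clock"],s["position"],s["dq"][:3],s["ee_rot"])
```

```text
2.55 [ 0.6118 -0.2763  0.1956] [-0.0014  0.0027  0.0004] [2.454  1.9596 0.0011]
2.6 [ 0.6117 -0.2763  0.1955] [ 0.0008  0.0029 -0.0007] [2.454  1.9597 0.0009]
2.65 [ 0.6116 -0.2763  0.1953] [-0.0012  0.0035  0.001 ] [2.4542 1.9599 0.0006]
2.7 [ 0.6116 -0.2762  0.1952] [0.0008 0.0025 0.0003] [2.4543 1.9601 0.0005]
```

move_arm --pt "-2 -1 0 0.003" --pt "-2 -1 0 0.003" --pt "-2 -1 0 0.003"

```text
clock: 3.08
position: [0.61, -0.278, 0.1947]
ee_rot: [2.458, 1.957, 0.0]
force: [0.2, -0.9, 0.0]
width: 1.002
```

move_arm --pt "0 0 0 0" --pt "0 0 0 0" --pt "0 0 0 0" --pt "0 0 0 0" --pt "0 0 0 0" --pt "0 0 0 0" --grip 45 --grip_force 20

```text
clock: 3.82
position: [0.61, -0.278, 0.1947]
ee_rot: [-2.458, -1.957, 0.0]
force: [1.2, -0.7, -0.1]
width: 0.61
```

Run:
```python
from fit import *
plan(.6104,-.2784,.27,1.345)
```

```text
t 3.83 pos [ 0.61   -0.278   0.1947] yaw 1.3447 tilt z [-0. -0. -1.] F [ 1.2016 -0.6666 -0.1255] w 56.0
shift x -0.3 y 0.5 z -75.3 twist -0.0003
```

move_arm --pt "0 0 -20 0" --pt "0 0 -50 0" --pt "0 0 -80 0" --pt "0 0 -80 0" --pt "0 0 -80 0"

```text
clock: 4.45
position: [0.6098, -0.2779, 0.2751]
ee_rot: [2.458, 1.956, 0.0]
force: [0.4, -0.4, -1.1]
width: 0.604
```

Run:
```python
from fit import *
plan(.5552,.0483,.275,1.347)
```

```text
t 4.45 pos [ 0.6098 -0.2779  0.2751] yaw 1.3447 tilt z [ 0.0002 -0.0002 -1.    ] F [ 0.4467 -0.4491 -1.0765] w 55.5
shift x 305.7 y -126.4 z 0.1 twist -0.0023
```

move_arm --pt "25 -10 0 0" --pt "70 -29 0 0" --pt "120 -50 0 0" --pt "170 -70 0 0" --pt "220 -91 0 0" --pt "262 -108 0 0" --pt "290 -120 10 0" --pt "305 -126 25 0" --pt "305 -126 40 0" --pt "305 -126 46 0" --pt "305 -126 46 0" --pt "305 -126 46 0"

```text
clock: 5.95
position: [0.5559, 0.0467, 0.229]
ee_rot: [2.459, 1.955, 0.0]
force: [0.9, -0.7, -0.6]
width: 0.606
```

Run:
```python
from fit import *
plan(.5552,.0483,.2077,1.347)
for n in ("scene","top"): cv2.imwrite(f"pics/{n}3.png",arm.get_image(n)[:,:,::-1])
crop("pics/scene3.png",255,195,110,100,7,"pics/e1.png")
crop("pics/top3.png",220,160,80,70,9,"pics/e2.png")
```

```text
t 5.95 pos [0.5559 0.0467 0.229 ] yaw 1.3434 tilt z [ 0.0005 -0.0002 -1.    ] F [ 0.8841 -0.6881 -0.6391] w 55.7
shift x 1.4 y -1.0 z 21.3 twist -0.0036
```

View pics/e1.png

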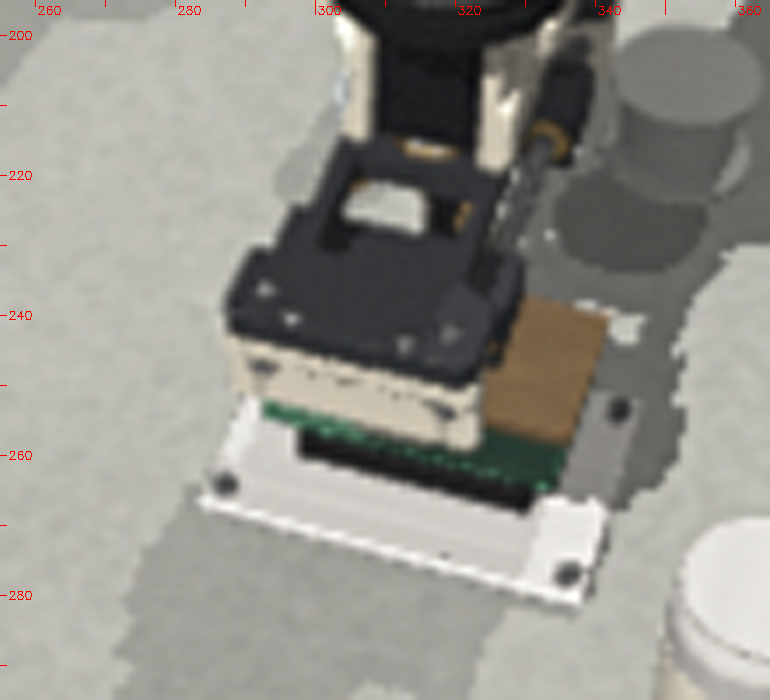

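View pics/e2.png

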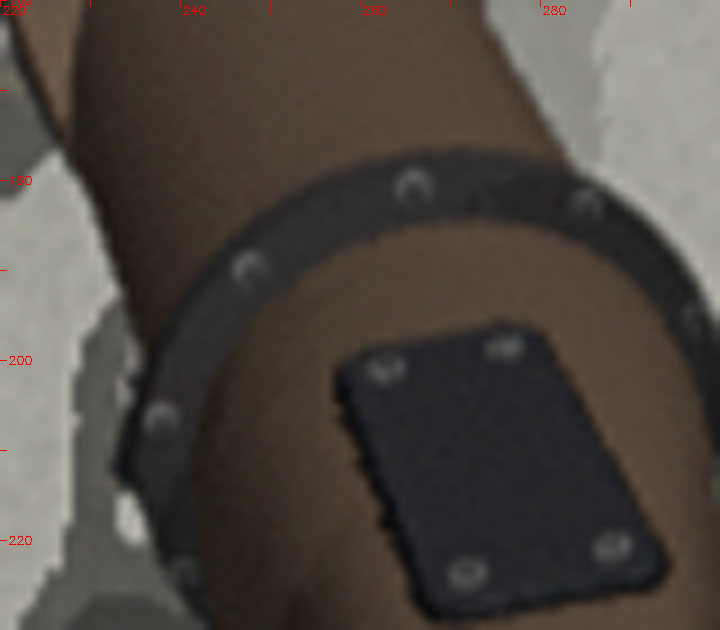

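Run:
```python
from fit import *
s,p,a,r=cur()
c=at("scene",[(341.6,240.3),(336,258)],.0643); n=at("scene",[(339.2,247.5),(334.8,264)],.038)
u=np.array([np.cos(1.347),np.sin(1.347),0]); v=np.array([-u[1],u[0],0])
print(c,n,np.linalg.norm(c[0]-c[1]),np.linalg.norm(n[0]-n[1]))
d=(c-n).mean(0); print("along",d@u,"want .005","across",d@v)
print("sheet center est",c.mean(0)-u*.055,"nest",n.mean(0)-u*.05, p)
P=rectpts([p[0],p[1],a],.11,.056,.0643);print(proj("scene",P))
```

```text
[[0.5453 0.1056 0.0643]
 [0.5987 0.0935 0.0643]] [[0.5434 0.1022 0.038 ]
 [0.5933 0.0926 0.038 ]] 0.05473550561740765 0.05081733648023572
along 0.0028521632635742384 want .005 across -0.0030386113432046874
sheet center est [0.5598 0.0459 0.0643] nest [0.5573 0.0487 0.038 ] [0.5559 0.0471 0.2292]
[[342.2151 238.9468]
 [336.4361 256.9252]
 [288.1047 245.1487]
 [295.7699 228.1967]]
```

Run:
```python
from fit import *
plan(.554,.0493,.2117,1.347)
```

```text
t 6.05 pos [0.5559 0.0471 0.2292] yaw 1.3439 tilt z [ 0.0009 -0.     -1.    ] F [0.4671 0.0866 0.077 ] w 55.6
shift x 1.7 y -2.3 z 17.5 twist -0.0031
```

move_arm --pt "1.7 -2.3 5 -0.003" --pt "1.7 -2.3 12 -0.003" --pt "1.7 -2.3 17 -0.003" --pt "1.7 -2.3 17.5 -0.003" --pt "1.7 -2.3 17.5 -0.003"

```text
clock: 6.68
position: [0.5537, 0.0497, 0.2111]
ee_rot: [-2.455, -1.96, 0.0]
force: [-0.7, 0.4, -0.1]
width: 0.606
```

Run:
```python
from fit import *
plan(.554,.0493,.2077,1.347)
for n in ("scene",): cv2.imwrite(f"pics/{n}4.png",arm.get_image(n)[:,:,::-1])
crop("pics/scene4.png",275,230,75,60,10,"pics/e3.png")
```

```text
t 6.67 pos [0.5537 0.0497 0.2111] yaw 1.3477 tilt z [-0.0002 -0.0001 -1.    ] F [-0.6558  0.3944 -0.1064] w 55.6
shift x -0.3 y 0.4 z 3.4 twist 0.0007
```

View pics/e3.png

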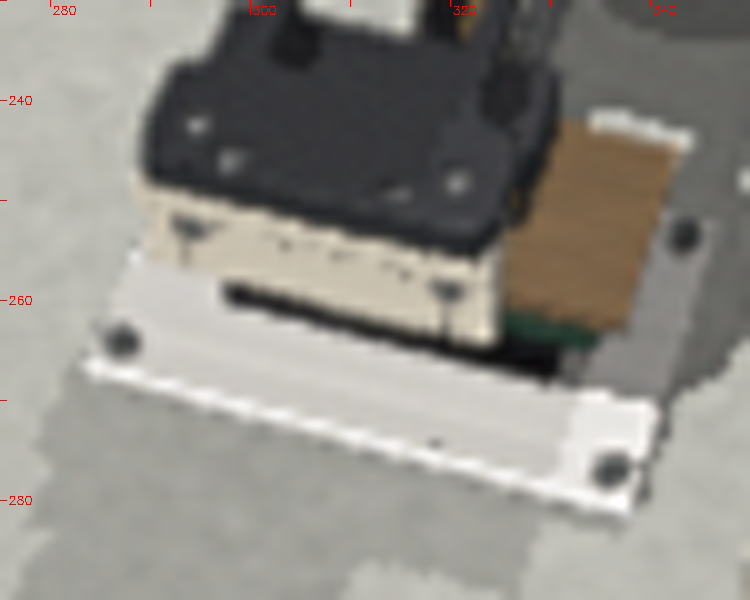

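Run:
```python
from fit import *
s,p,a,r=cur()
c=at("scene",[(342.6,244.3),(337,262.8)],.0464); n=at("scene",[(339.2,247.5),(334.8,264)],.038)
u=np.array([np.cos(1.347),np.sin(1.347),0]); v=np.array([-u[1],u[0],0])
d=(c-n).mean(0); print("along",d@u,"want .005","across",d@v,np.linalg.norm(c[0]-c[1]))
print("corner pred",proj("scene",rectpts([p[0],p[1],a],.11,.056,.0464)))
```

```text
along 0.005574575236921263 want .005 across 0.0010404473956189563 0.057390572262264655
corner pred [[342.7205 243.6979]
 [337.1469 261.6424]
 [289.4401 250.0295]
 [296.8578 233.0842]]
```

move_arm --pt "-0.3 0.5 0.7 0" --pt "-0.3 0.5 1.4 0" --pt "-0.3 0.5 2.0 0" --pt "-0.3 0.5 2.5 0" --pt "-0.3 0.5 3.0 0" --pt "-0.3 0.5 3.0 0"

```text
clock: 7.48
position: [0.5541, 0.0493, 0.2082]
ee_rot: [-2.455, -1.96, 0.0]
force: [0.4, -0.0, -0.3]
width: 0.606
```

move_arm --pt "0 0 0.3 0" --pt "0 0 0.6 0" --pt "0 0 0.6 0"

```text
clock: 7.85
position: [0.5542, 0.0493, 0.2077]
ee_rot: [2.455, 1.96, 0.0]
force: [0.2, 0.2, 0.3]
width: 0.606
```

move_arm --pt "0 0 0.4 0" --pt "0 0 0.8 0" --pt "0 0 0.8 0"

```text
clock: 8.22
position: [0.5541, 0.0493, 0.2076]
ee_rot: [2.455, 1.96, 0.0]
force: [-3.9, -0.4, 9.8]
width: 0.602
```

move_arm --pt "0 0 -0.5 0" --pt "0 0 -0.5 0"

```text
clock: 8.48
position: [0.5541, 0.0493, 0.2076]
ee_rot: [2.455, 1.96, 0.0]
force: [-1.9, 1.0, 7.0]
width: 0.607
```

move_arm --pt "0 0 0 0" --pt "0 0 0 0" --pt "0 0 0 0" --pt "0 0 -3 0" --pt "0 0 -20 0" --pt "0 0 -50 0" --pt "0 0 -90 0" --pt "0 0 -110 0" --pt "0 0 -110 0" --grip 91

```text
clock: 9.6
position: [0.5547, 0.0495, 0.32]
ee_rot: [2.453, 1.959, 0.006]
force: [0.7, -0.3, -0.8]
width: 0.99
```

Run:
```python
from fit import *
plan(.4315,-.3145,.30,1.568)
for n in ("scene",): cv2.imwrite(f"pics/{n}5.png",arm.get_image(n)[:,:,::-1])
crop("pics/scene5.png",275,230,75,60,10,"pics/e4.png")
```

```text
t 9.60 pos [0.5547 0.0495 0.32  ] yaw 1.3477 tilt z [ 0.0044  0.0006 -1.    ] F [ 0.6883 -0.3428 -0.8128] w 90.8
shift x -382.2 y -39.6 z 20.0 twist -0.2203
```

View pics/e4.png

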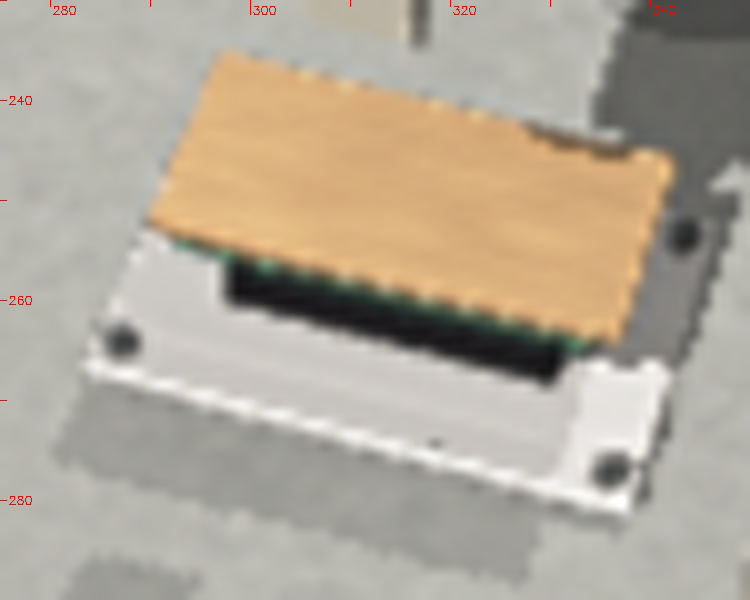

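move_arm --pt "-30 -3 0 0" --pt "-85 -9 0 0" --pt "-145 -15 0 -0.05" --pt "-205 -21 0 -0.1" --pt "-265 -27 5 -0.15" --pt "-320 -33 10 -0.2" --pt "-360 -37 15 -0.22" --pt "-382 -39.5 20 -0.22" --pt "-382 -39.5 20 -0.22" --pt "-382 -39.5 20 -0.22"

```text
clock: 10.9
position: [0.4314, -0.3134, 0.297]
ee_rot: [-2.223, -2.218, -0.001]
force: [0.2, 0.2, 0.5]
width: 0.994
```

Run:
```python
from fit import *
plan(.4317,-.3145,.2045,1.567)
for n in ("scene","top"): cv2.imwrite(f"pics/{n}6.png",arm.get_image(n)[:,:,::-1])
T=cv2.imread("pics/top6.png")[:,:,::-1].copy();S=cv2.imread("pics/scene6.png")[:,:,::-1].copy()
br=((8,90,90),(25,255,255))
for n,im,b in (("top",T,(228,168,62,50)),("scene",S,(280,228,70,45))):
    q=quad(im,*br,b); r=fit({n:q},.11,.056,.043,[.555,.048,1.35]); print(n,q.tolist(),r[0],np.sqrt((r[1]**2).mean()))
crop("pics/scene6.png",130,150,110,85,7,"pics/f1.png")
crop("pics/top6.png",225,165,70,60,8,"pics/f2.png")
```

```text
t 10.90 pos [ 0.4314 -0.3134  0.297 ] yaw 1.5687 tilt z [-0.0004  0.0011 -1.    ] F [0.1564 0.1663 0.5463] w 91.2
shift x -1.1 y 0.3 z 92.5 twist 0.0017
top [[240.1875, 179.1875], [274.9375, 186.8125], [271.4375, 204.0625], [236.0625, 197.4375]] [0.5543 0.0465 1.3639] 0.5939469267037242
scene [[296.3125, 236.1875], [341.0625, 245.3125], [336.8125, 262.8125], [290.1875, 252.1875]] [0.5568 0.049  1.3787] 0.6619481607707708
```

View pics/f1.png

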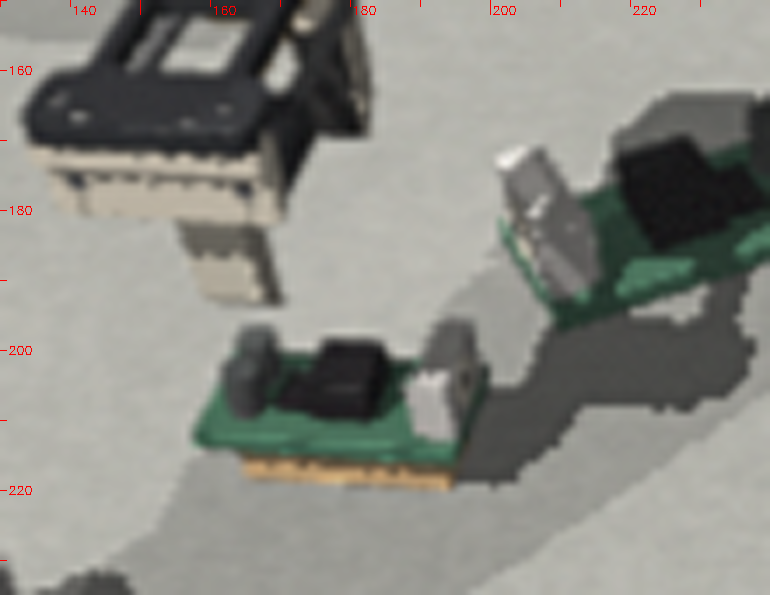

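View pics/f2.png

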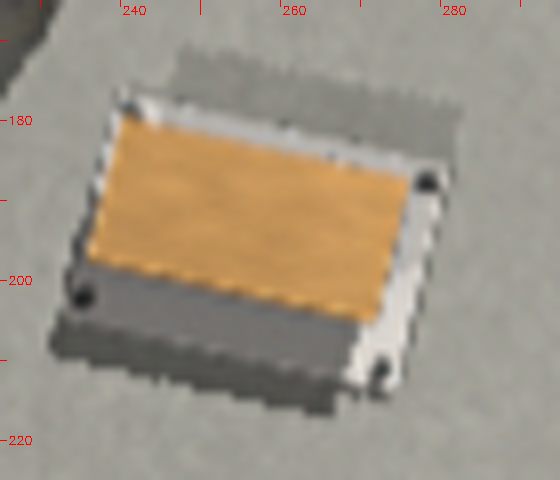

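move_arm --pt "-1 0 30 0.002" --pt "-1 0 60 0.002" --pt "-1 0 80 0.002" --pt "-1 0 89 0.002" --pt "-1 0 92 0.002" --pt "-1 0 92 0.002" --pt "-1 0 92 0.002" --pt "-1 0 92 0.002"

```text
clock: 12.0
position: [0.4312, -0.3156, 0.2058]
ee_rot: [2.227, 2.215, 0.0]
force: [-0.8, 0.9, 0.3]
width: 0.992
```

Run:
```python
from fit import *
plan(.4317,-.3145,.2043,1.567)
for n in ("scene","top"): cv2.imwrite(f"pics/{n}7.png",arm.get_image(n)[:,:,::-1])
s,p,a,r=cur()
for sg in(1,-1):
  for hx in (-.0095,.0095): print(sg,hx,proj("scene",p+r@[hx,sg*.046,.178]))
crop("pics/scene7.png",140,180,80,55,9,"pics/f3.png")
crop("pics/top7.png",340,200,80,60,9,"pics/f4.png")
```

```text
t 12.00 pos [ 0.4312 -0.3156  0.2058] yaw 1.5655 tilt z [ 0.0007 -0.0005 -1.    ] F [-0.8163  0.9003  0.2911] w 91.1
shift x 1.1 y 0.5 z 1.5 twist -0.0015
1 -0.0095 [[168.6742 219.365 ]]
1 0.0095 [[175.9587 219.8603]]
-1 -0.0095 [[179.718  195.8693]]
-1 0.0095 [[186.5592 196.2947]]
```

View pics/f3.png

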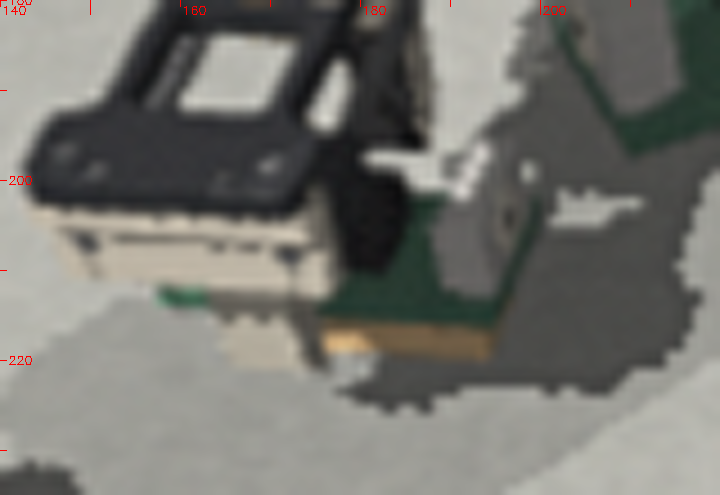

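View pics/f4.png

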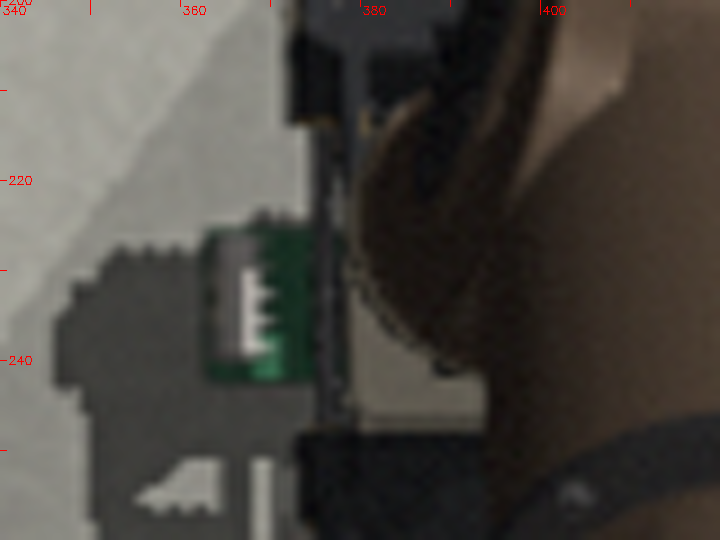

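Run:
```python
from fit import *
p=at("scene",[(158.2,213.8),(194.6,216.3)],.025);print(p,p.mean(0),np.linalg.norm(p[0]-p[1]))
p=at("scene",[(158.0,212.3),(194.8,214.6),(199.3,202.5)],.033);print(p,p[:2].mean(0),np.linalg.norm(p[0]-p[1]),np.linalg.norm(p[1]-p[2]))
P=rectpts([.4317,-.3145,1.567],.1,.05,.033);print(proj("scene",P));print(proj("top",P))
S=cv2.imread("pics/scene6.png")[:,:,::-1].copy()
q=quad(S,(45,50,30),(95,255,255),(150,190,55,30));print(q)
```

```text
[[ 0.4567 -0.3606  0.025 ]
 [ 0.4575 -0.2641  0.025 ]] [ 0.4571 -0.3123  0.025 ] 0.09647943726373422
[[ 0.4595 -0.3583  0.033 ]
 [ 0.4595 -0.2617  0.033 ]
 [ 0.413  -0.2625  0.033 ]] [ 0.4595 -0.31    0.033 ] 0.09660785418399898 0.0465649527619185
[[199.1924 200.9426]
 [193.9661 213.8281]
 [156.0242 211.3636]
 [162.5284 198.6756]]
[[362.3251 241.8479]
 [361.9191 224.8087]
 [395.6885 224.786 ]
 [396.2786 241.7632]]
[[157.5625 211.0625]
 [172.8125 200.4375]
 [189.1875 201.3125]
 [195.5625 213.0625]]
```

move_arm --pt "1.5 0.4 1.5 -0.002" --pt "1.5 0.4 1.5 -0.002" --pt "1.5 0.4 1.5 -0.002"

```text
clock: 12.48
position: [0.4315, -0.314, 0.2038]
ee_rot: [-2.225, -2.218, 0.0]
force: [-0.9, -0.5, 1.0]
width: 0.995
```

move_arm --pt "0 0 0 0" --pt "0 0 0 0" --pt "0 0 0 0" --pt "0 0 0 0" --pt "0 0 0 0" --pt "0 0 0 0" --grip 40 --grip_force 30

```text
clock: 13.22
position: [0.4315, -0.314, 0.2038]
ee_rot: [2.225, 2.218, -0.0]
force: [0.0, 1.1, 0.3]
width: 0.541
```

Run:
```python
from fit import *
plan(.4317,-.314,.204,1.567)
```

```text
t 13.22 pos [ 0.4315 -0.314   0.2038] yaw 1.5677 tilt z [-0. -0. -1.] F [0.0185 1.0774 0.3419] w 49.7
shift x -0.0 y 0.2 z -0.2 twist 0.0007
```

move_arm --pt "0 0 -3 0" --pt "0 0 -8 0" --pt "0 0 -20 0" --pt "0 0 -45 0" --pt "0 0 -75 0" --pt "0 0 -90 0" --pt "0 0 -90 0" --pt "0 0 -90 0"

```text
clock: 14.22
position: [0.4311, -0.3139, 0.293]
ee_rot: [-2.224, -2.217, 0.001]
force: [-0.1, 0.2, -2.4]
width: 0.54
```

Run:
```python
from fit import *
plan(.5542,.0493,.2938,1.348)
for n in ("scene","top"): cv2.imwrite(f"pics/{n}8.png",arm.get_image(n)[:,:,::-1])
crop("pics/scene8.png",120,130,100,75,8,"pics/f5.png")
```

```text
t 14.22 pos [ 0.4311 -0.3139  0.293 ] yaw 1.5677 tilt z [-0.0011  0.0006 -1.    ] F [-0.1037  0.22   -2.4461] w 49.5
shift x 363.5 y 122.0 z -0.8 twist 0.2197
```

View pics/f5.png

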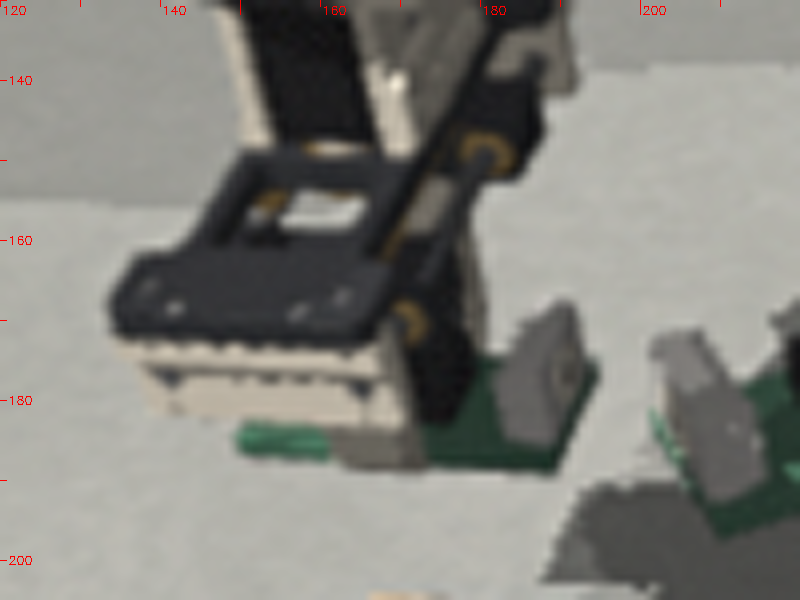

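move_arm --pt "20 7 0 0" --pt "60 20 0 0.03" --pt "110 37 0 0.07" --pt "160 54 0 0.11" --pt "210 70 0 0.15" --pt "260 87 0 0.19" --pt "305 102 0 0.22" --pt "340 114 10 0.22" --pt "358 120 25 0.22" --pt "363.5 122 40 0.22" --pt "363.5 122 52 0.22" --pt "363.5 122 52 0.22" --pt "363.5 122 52 0.22"

```text
clock: 15.95
position: [0.5547, 0.0481, 0.2421]
ee_rot: [2.456, 1.958, -0.0]
force: [0.3, -0.5, -2.8]
width: 0.537
```

Run:
```python
from fit import *
plan(.5542,.0493,.2268,1.348)
for n in ("scene",): cv2.imwrite(f"pics/{n}9.png",arm.get_image(n)[:,:,::-1])
crop("pics/scene9.png",270,205,85,80,9,"pics/g1.png")
```

```text
t 15.95 pos [0.5547 0.0481 0.2421] yaw 1.3462 tilt z [ 0.0002 -0.0004 -1.    ] F [ 0.2561 -0.5046 -2.7763] w 49.3
shift x 1.0 y -0.7 z 15.3 twist -0.0018
```

View pics/g1.png

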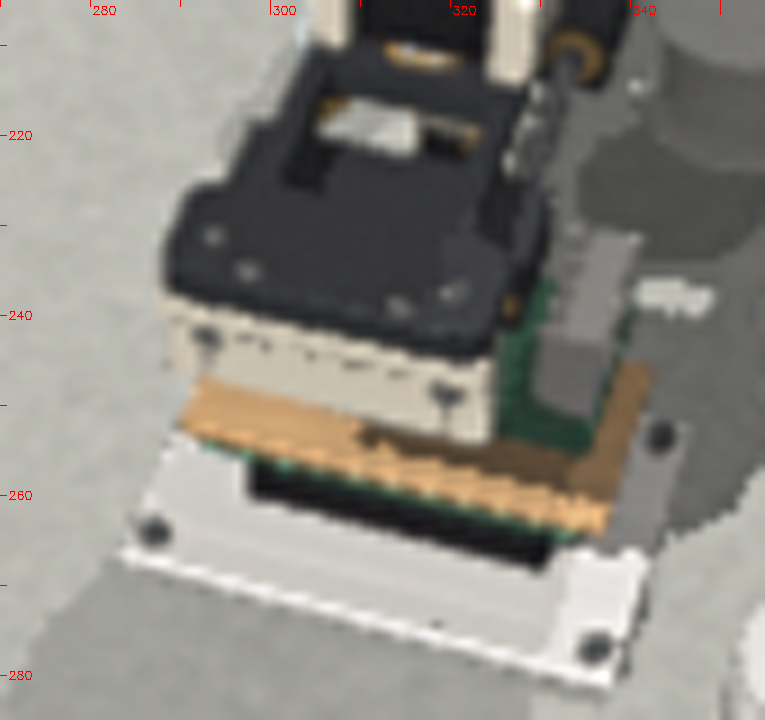

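move_arm --pt "1 -0.7 5 -0.002" --pt "1 -0.7 11 -0.002" --pt "1 -0.7 15 -0.002" --pt "1 -0.7 16 -0.002" --pt "1 -0.7 16 -0.002" --pt "1 -0.7 16 -0.002"

```text
clock: 16.75
position: [0.5542, 0.0503, 0.2259]
ee_rot: [2.453, 1.963, 0.0]
force: [0.3, -0.6, -1.6]
width: 0.538
```

Run:
```python
from fit import *
plan(.5542,.0493,.2218,1.348)
for n in ("scene",): cv2.imwrite(f"pics/{n}10.png",arm.get_image(n)[:,:,::-1])
crop("pics/scene10.png",300,215,55,55,14,"pics/g2.png")
```

```text
t 16.75 pos [0.5542 0.0503 0.2259] yaw 1.3497 tilt z [ 0.0002 -0.     -1.    ] F [ 0.3084 -0.5975 -1.6221] w 49.4
shift x -0.9 y 0.2 z 4.1 twist 0.0017
```

View pics/g2.png

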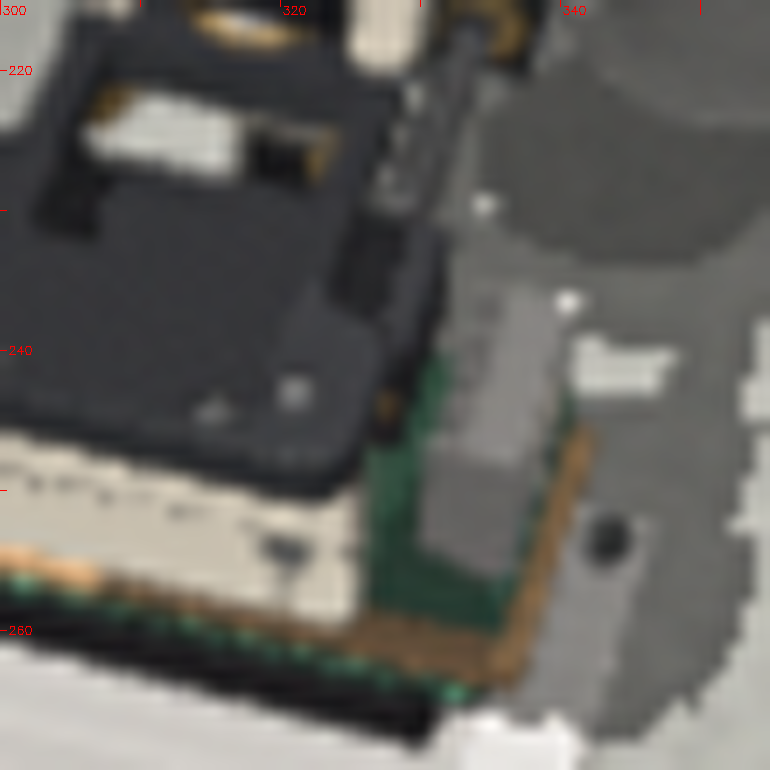

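```bash
python3 - <<'E'
from fit import *
s,p,a,r=cur()
print(p)
def col(P,row):
    q=proj("scene",P); return q[1,0]+(q[0,0]-q[1,0])*(row-q[1,1])/(q[0,1]-q[1,1])
for row in (250,255,258):
    sh=rectpts([.5545,.049,1.35],.11,.056,.043)[:2]
    out=[col(sh,row)]
    for dx in (0,.002,-.002):
        u=np.array([np.cos(a),np.sin(a)])
        for z in (.0471,.0551): out.append(col(rectpts([p[0]+dx*u[0],p[1]+dx*u[1],a],.1,.05,z)[:2],row))
    print(row,np.round(out,2))
print(proj("scene",rectpts([p[0],p[1],a],.1,.05,.0471)),proj("scene",rectpts([.5545,.049,1.35],.11,.056,.043)))
E
python3 - <<'E'
import sys; sys.path.insert(0,'.')
import cv2,numpy as np
im=cv2.imread("pics/scene10.png")
for row in (250,253,255,257,259): print(row,[tuple(int(c) for c in im[row,x][::-1]) for x in range(333,345)])
print([(y,tuple(int(c) for c in im[y,330][::-1])) for y in range(250,268)])
E
```

```text
[0.5543 0.0503 0.226 ]
250 [340.69 338.67 338.19 339.61 339.13 337.74 337.24]
255 [339.15 337.11 336.62 338.05 337.57 336.16 335.66]
258 [338.23 336.17 335.67 337.12 336.64 335.22 334.71]
[[340.5382 244.0371]
 [335.5332 260.0363]
 [292.1854 249.5871]
 [298.6943 234.3957]] [[342.2659 244.8642]
 [336.7392 262.8361]
 [289.1083 251.2891]
 [296.4764 234.3095]]
250 [(99, 98, 97), (100, 99, 96), (101, 100, 97), (99, 98, 95), (92, 91, 89), (75, 81, 74), (106, 88, 66), (119, 96, 68), (104, 95, 84), (103, 102, 99), (105, 105, 102), (104, 104, 101)]
253 [(100, 98, 96), (100, 98, 97), (103, 101, 99), (96, 95, 94), (69, 80, 73), (95, 84, 63), (120, 96, 70), (122, 113, 102), (113, 112, 109), (70, 71, 70), (46, 48, 47), (55, 56, 56)]
255 [(83, 86, 82), (98, 96, 95), (101, 99, 98), (88, 94, 90), (91, 85, 68), (114, 93, 66), (116, 98, 79), (134, 130, 126), (132, 130, 128), (103, 102, 100), (96, 94, 93), (125, 123, 121)]
257 [(40, 60, 50), (39, 59, 49), (49, 74, 63), (62, 73, 58), (115, 94, 67), (131, 105, 75), (124, 115, 105), (131, 129, 126), (136, 134, 131), (135, 133, 130), (138, 135, 132), (137, 134, 131)]
259 [(46, 59, 49), (41, 59, 49), (46, 62, 52), (93, 81, 60), (117, 94, 68), (117, 105, 89), (132, 130, 126), (138, 136, 134), (138, 136, 132), (137, 135, 132), (138, 137, 133), (125, 124, 121)]
[(250, (89, 89, 86)), (251, (93, 92, 89)), (252, (94, 92, 91)), (253, (93, 92, 90)), (254, (64, 72, 67)), (255, (41, 58, 50)), (256, (39, 59, 48)), (257, (40, 61, 50)), (258, (41, 58, 49)), (259, (76, 68, 53)), (260, (93, 76, 55)), (261, (97, 78, 58)), (262, (99, 80, 59)), (263, (62, 75, 61)), (264, (32, 45, 40)), (265, (29, 29, 30)), (266, (30, 28, 29)), (267, (69, 68, 67))]
```

move_arm --pt "-0.7 -0.3 0.8 0.001" --pt "-0.7 -0.3 1.6 0.001" --pt "-0.7 -0.3 2.4 0.001" --pt "-0.7 -0.3 3.0 0.001" --pt "-0.7 -0.3 3.5 0.001" --pt "-0.7 -0.3 3.5 0.001"

```text
clock: 17.55
position: [0.5537, 0.0497, 0.2223]
ee_rot: [2.454, 1.962, -0.0]
force: [0.5, 0.2, -2.8]
width: 0.539
```

move_arm --pt "0 0 0.3 0" --pt "0 0 0.6 0" --pt "0 0 0.6 0"

```text
clock: 17.92
position: [0.5537, 0.0496, 0.2218]
ee_rot: [2.454, 1.961, 0.0]
force: [-0.2, -0.7, 0.1]
width: 0.538
```

move_arm --pt "0 0 0.2 0" --pt "0 0 0.3 0" --pt "0 0 0.3 0"

```text
clock: 18.3
position: [0.5537, 0.0496, 0.2218]
ee_rot: [2.454, 1.961, 0.0]
force: [-1.4, -1.0, 5.9]
width: 0.543
```

move_arm --pt "0 0 -0.2 0" --pt "0 0 -0.2 0"

```text
clock: 18.55
position: [0.5537, 0.0497, 0.2218]
ee_rot: [2.454, 1.962, 0.0]
force: [-1.7, -0.6, 6.6]
width: 0.539
```

move_arm --pt "0 0 0 0" --pt "0 0 0 0" --pt "0 0 0 0" --pt "0 0 0 0" --pt "0 0 -4 0" --pt "0 0 -20 0" --pt "0 0 -55 0" --pt "0 0 -100 0" --pt "0 0 -140 0" --pt "0 0 -140 0" --pt "0 0 -140 0" --grip 91

```text
clock: 19.92
position: [0.5534, 0.0495, 0.362]
ee_rot: [2.454, 1.961, 0.0]
force: [-0.8, 0.3, -0.5]
width: 0.992
```

Run:
```python
from fit import *
plan(.53,.2,.36,1.348)
for n in ("scene","top"): cv2.imwrite(f"pics/{n}11.png",arm.get_image(n)[:,:,::-1])
crop("pics/scene11.png",280,220,70,65,10,"pics/g3.png")
```

```text
t 19.93 pos [0.5534 0.0495 0.362 ] yaw 1.3486 tilt z [ 0.0004 -0.0002 -1.    ] F [-0.767   0.3366 -0.4648] w 91.0
shift x 141.6 y -56.0 z 2.0 twist 0.0006
```

View pics/g3.png

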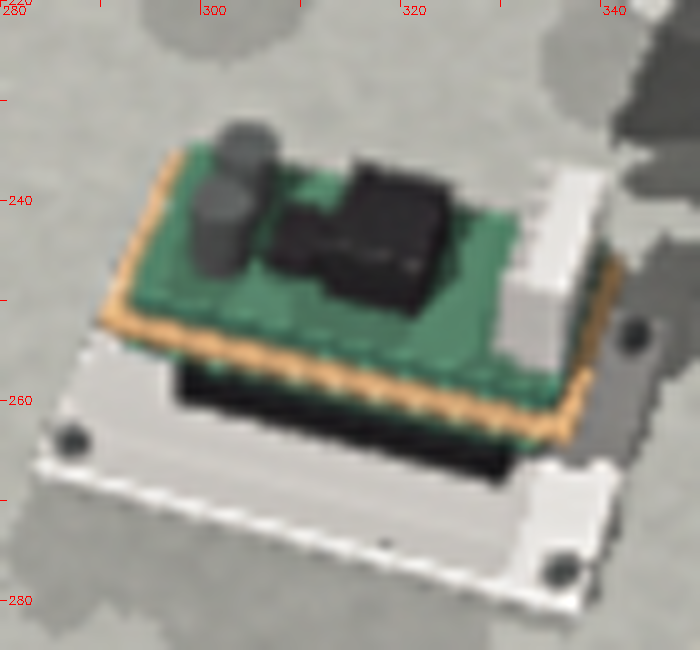

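View pics/top11.png

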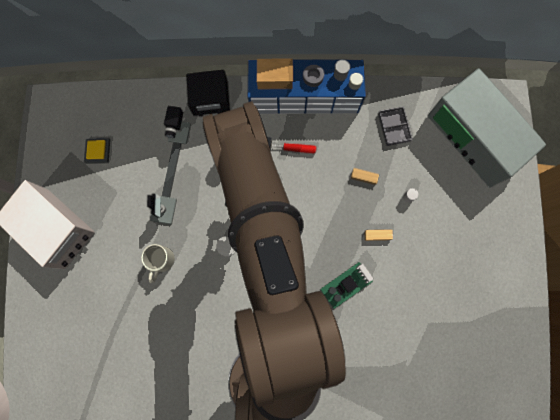

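Run:
```python
from h import *
crop("pics/top11.png",140,100,60,65,11,"pics/k1.png")
crop("pics/top11.png",140,150,60,80,9,"pics/k2.png")
crop("pics/scene11.png",410,235,70,65,11,"pics/k3.png")
crop("pics/scene11.png",410,285,70,75,9,"pics/k4.png")
```

```text
(no output)
```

View pics/k1.png

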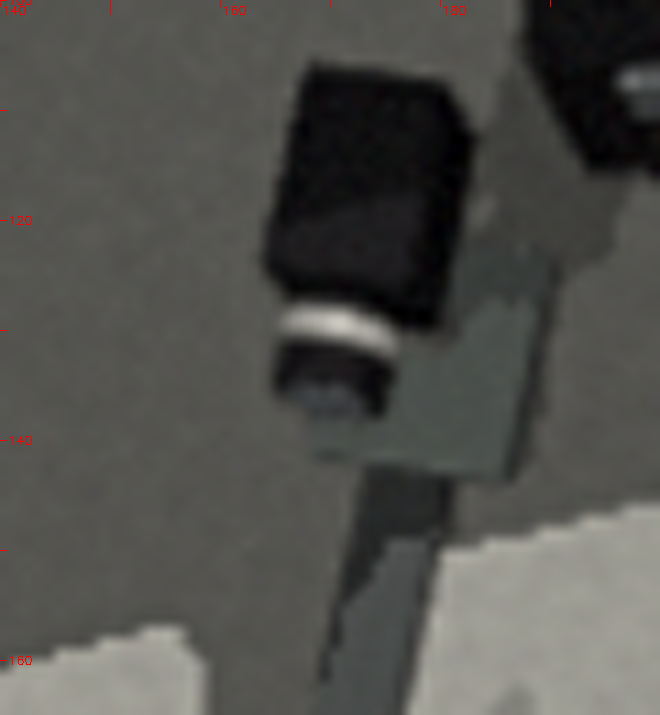

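View pics/k2.png

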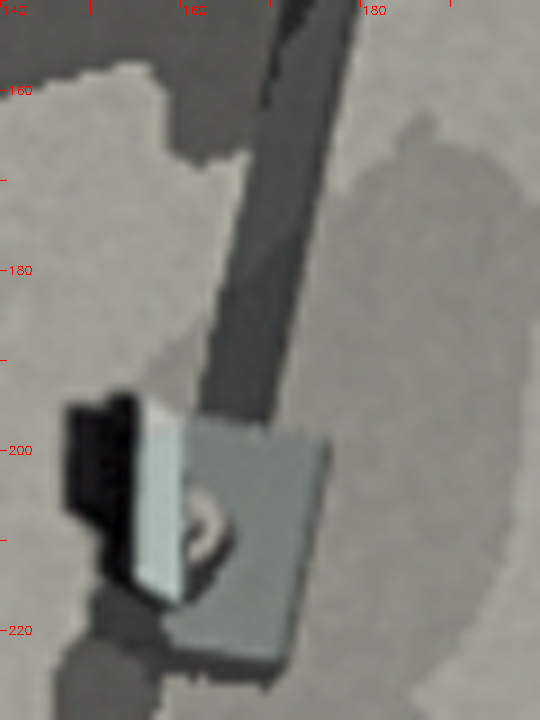

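View pics/k3.png

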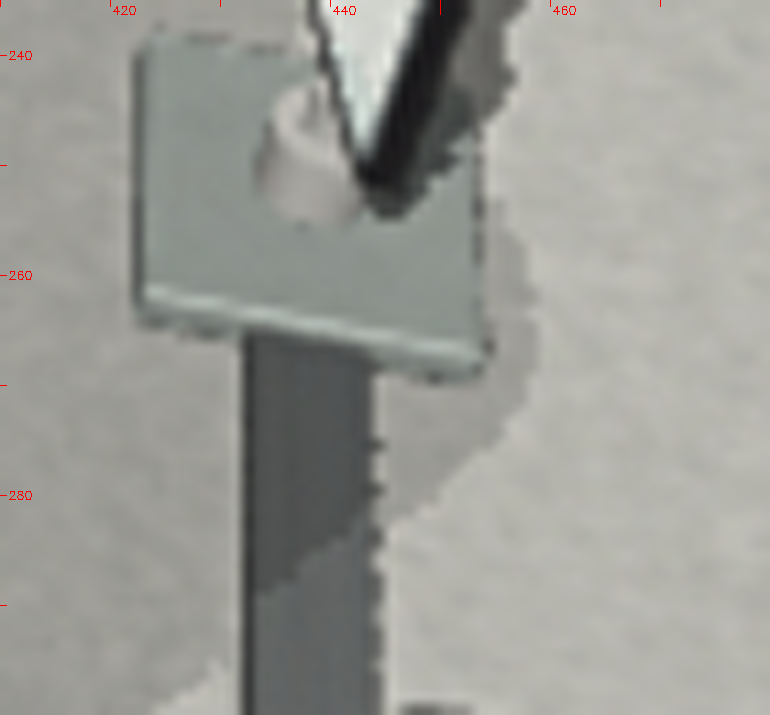

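View pics/k4.png

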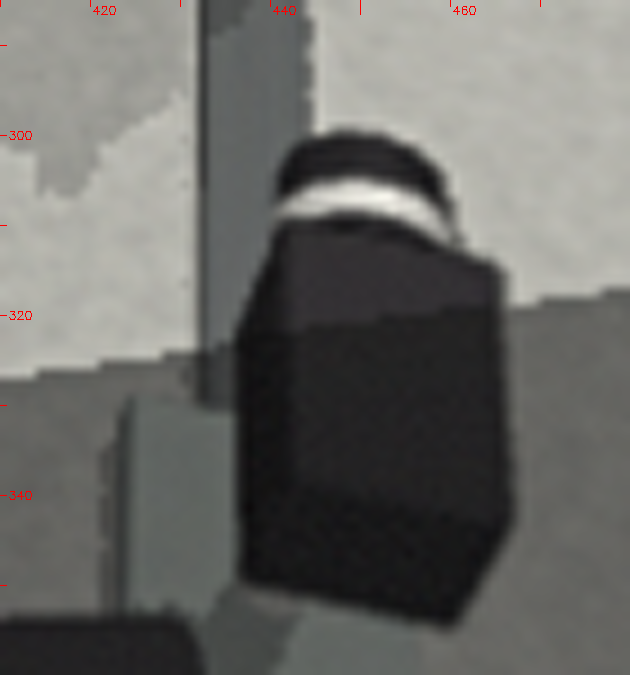

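Run:
```python
from fit import *
cor={"top":np.array([.0015,.0022,0]),"scene":np.array([-.0035,0.,0])}
for z in (.003,.006):
  a=at("top",[(166,195),(177,145),(162,195),(169.8,195),(172.8,145),(181.2,145)],z)+cor["top"]
  b=at("scene",[(437.9,270),(438.2,290),(432.0,270),(443.7,270),(432.2,325)],z)+cor["scene"]
  print(z,a,b, "yaw",np.arctan2(*(a[1]-a[0])[[1,0]]),np.arctan2(*(b[4]-b[2])[[1,0]]))
  print("widths",np.linalg.norm(a[2]-a[3]),np.linalg.norm(b[2]-b[3]))
print("lens top",at("top",[(169.9,136.3)],.09)+cor["top"],"scene",at("scene",[(448.5,299.7)],.103)+cor["scene"])
pl=at("top",[(176.3,198.7),(171.3,223.2),(158,221),(161.5,196)],.006)+cor["top"];print("plate top",pl)
pl=at("scene",[(422.8,239),(423,261.5),(453.8,267.5)],.006)+cor["scene"];print("plate scene",pl)
print("post base scene",at("scene",[(439,253.5)],.006)+cor["scene"])
print("tab top",at("top",[(147.5,195),(151.8,195),(147.5,206.5),(151.8,208.8)],.152)+cor["top"])
print("frame top",at("top",[(153.5,194),(155,194),(155,213.5),(151,212)],.11)+cor["top"])
```

```text
0.003 [[0.5559 0.327  0.003 ]
 [0.7153 0.2995 0.003 ]
 [0.556  0.3396 0.003 ]
 [0.5558 0.3151 0.003 ]
 [0.7155 0.3129 0.003 ]
 [0.7151 0.2861 0.003 ]] [[0.5567 0.3285 0.003 ]
 [0.6131 0.3192 0.003 ]
 [0.5579 0.3152 0.003 ]
 [0.5555 0.3417 0.003 ]
 [0.7016 0.2917 0.003 ]] yaw -0.17093747664720985 -0.16175983730048085
widths 0.0244986979547491 0.026573304641225048
0.006 [[0.5553 0.3261 0.006 ]
 [0.7143 0.2987 0.006 ]
 [0.5554 0.3387 0.006 ]
 [0.5552 0.3143 0.006 ]
 [0.7146 0.3121 0.006 ]
 [0.7141 0.2853 0.006 ]] [[0.5592 0.3274 0.006 ]
 [0.6154 0.3181 0.006 ]
 [0.5604 0.3141 0.006 ]
 [0.5581 0.3405 0.006 ]
 [0.7036 0.2907 0.006 ]] yaw -0.1709374766472099 -0.16175983730048096
widths 0.02444365114210419 0.02646326115349263
lens top [[0.7142 0.2998 0.09  ]] scene [[0.7108 0.2971 0.103 ]]
plate top [[0.5436 0.2935 0.006 ]
 [0.4682 0.3061 0.006 ]
 [0.475  0.3477 0.006 ]
 [0.5523 0.3401 0.006 ]]
plate scene [[0.4641 0.3081 0.006 ]
 [0.5368 0.2976 0.006 ]
 [0.5486 0.3647 0.006 ]]
post base scene [[0.5085 0.3389 0.006 ]]
tab top [[0.5257 0.3377 0.152 ]
 [0.5256 0.3256 0.152 ]
 [0.4938 0.3361 0.152 ]
 [0.4874 0.3237 0.152 ]]
frame top [[0.5371 0.3338 0.11  ]
 [0.5371 0.3294 0.11  ]
 [0.4812 0.3268 0.11  ]
 [0.4855 0.3386 0.11  ]]
```

Run:
```python
from fit import *
plan(.508,.332,.362,.046)
print(arm.observe()["joints"])
```

```text
t 20.02 pos [0.5533 0.0495 0.3609] yaw 1.3487 tilt z [-0.0017 -0.0003 -1.    ] F [-0.5593 -0.3136 -0.3089] w 91.2
shift x 265.6 y -106.4 z -1.1 twist 1.3027
[ 0.0419  0.3871 -0.3042  1.7811  0.135   0.9955 -0.537 ]
```

move_arm --pt "20 -8 0 -0.15" --pt "50 -20 0 -0.32" --pt "80 -32 0 -0.49" --pt "110 -44 0 -0.66" --pt "140 -56 0 -0.83" --pt "170 -68 0 -1.0" --pt "200 -80 0 -1.17" --pt "230 -92 0 -1.34" --pt "250 -100 0 -1.51" --pt "262 -105 0 -1.68" --pt "265.6 -106.4 0 -1.839" --pt "265.6 -106.4 0 -1.839" --pt "265.6 -106.4 0 -1.839" --pt "265.6 -106.4 0 -1.839"

```text
clock: 21.78
position: [0.5085, 0.3318, 0.3614]
ee_rot: [0.069, -3.141, 0.001]
force: [0.1, -0.1, 0.3]
width: 0.993
```

Run:
```python
from fit import *
plan(.508,.332,.30,.046)
print(arm.observe()["joints"])
for n in ("scene","top"): cv2.imwrite(f"pics/{n}12.png",arm.get_image(n)[:,:,::-1])
crop("pics/scene12.png",390,120,110,150,5,"pics/m1.png")
crop("pics/top12.png",100,150,120,100,6,"pics/m2.png")
T=cv2.imread("pics/top12.png")[:,:,::-1].copy();
crop("pics/top12.png",225,160,70,60,10,"pics/m3.png")
```

```text
t 21.77 pos [0.5085 0.3318 0.3614] yaw -3.0980 tilt z [-0.0002 -0.0005 -1.    ] F [ 0.0526 -0.0881  0.2741] w 91.1
shift x 0.5 y 0.3 z 61.4 twist -0.0024
[-0.161   0.5601 -0.7616  1.6272  0.4187  1.125   0.5841]
```

View pics/m1.png

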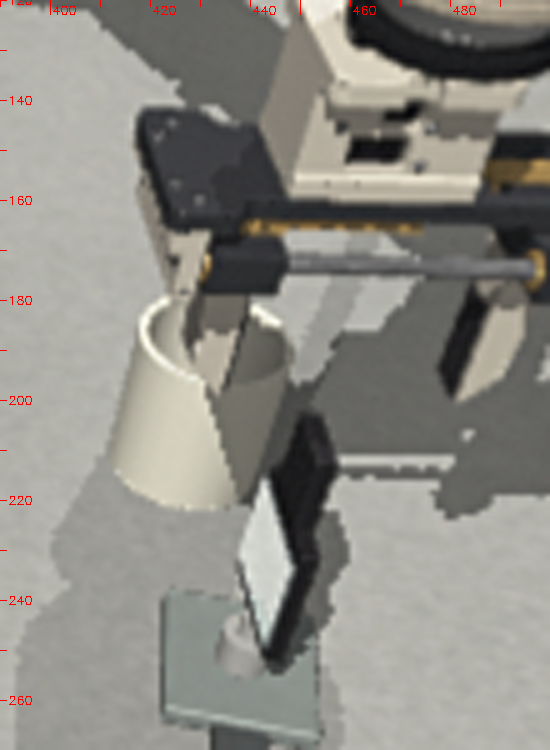

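View pics/m2.png

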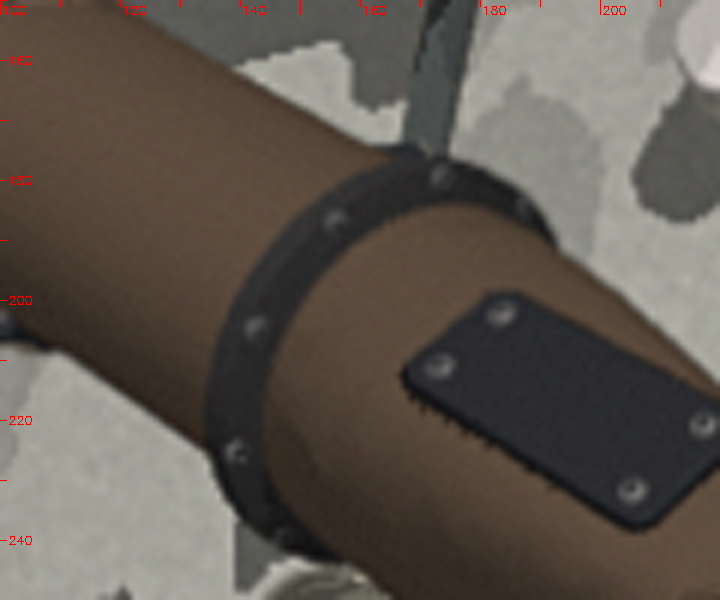

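View pics/m3.png

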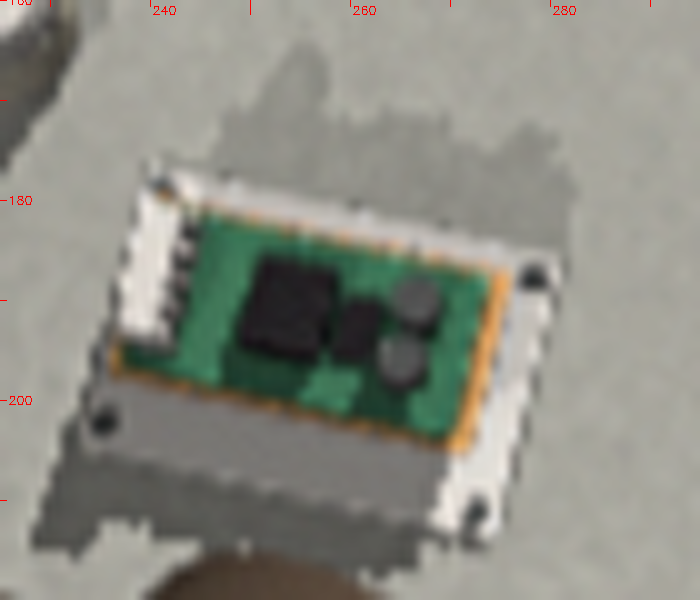

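Run:
```python
from fit import *
crop("pics/scene12.png",425,190,45,75,9,"pics/m4.png")
print(proj("scene",[(.508,.332,.152),(.508,.332,.121),(.508,.332,0)]))
a=1.5708-.046
for z in(.152,.110):
  P=rectpts([.508,.332,.046],.034,.010,z); print(z,proj("scene",P),proj("top",P-cc if False else P))
```

```text
[[451.6978 206.1569]
 [448.0146 216.7382]
 [435.1186 253.7249]]
0.152 [[456.1775 211.6283]
 [451.3401 211.4918]
 [447.3506 200.8487]
 [452.0446 200.9761]] [[146.6971 194.8163]
 [150.2451 194.6254]
 [150.2058 206.8597]
 [146.6413 207.0415]]
0.11 [[451.0109 225.8853]
 [446.3285 225.7464]
 [442.6068 215.0253]
 [447.1548 215.1553]] [[151.1855 197.7806]
 [154.6266 197.5984]
 [154.615  209.4531]
 [151.1586 209.627 ]]
```

View pics/m4.png

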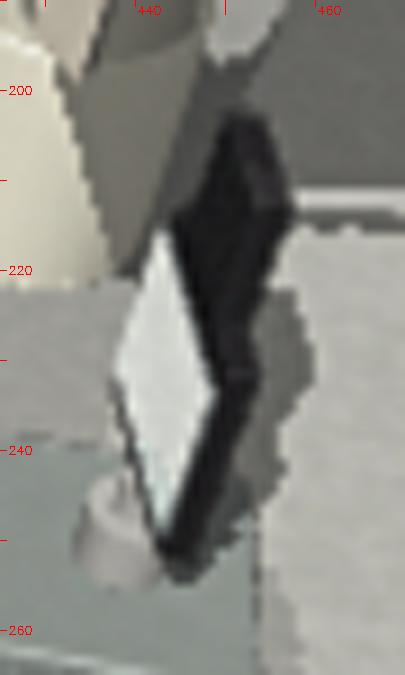

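move_arm --pt "0 -1 20 0" --pt "0 -1 40 0" --pt "0 -1 55 0" --pt "0 -1 62 0" --pt "0 -1 62 0" --pt "0 -1 62 0"

```text
clock: 22.62
position: [0.5086, 0.3314, 0.3002]
ee_rot: [-0.072, 3.14, 0.001]
force: [-0.1, 0.8, -1.1]
width: 0.99
```

Run:
```python
from fit import *
plan(.5085,.333,.30,.046)
for n in ("scene",): cv2.imwrite(f"pics/{n}13.png",arm.get_image(n)[:,:,::-1])
crop("pics/scene13.png",400,140,90,120,6,"pics/m5.png")
```

```text
t 22.62 pos [0.5086 0.3314 0.3002] yaw -3.0955 tilt z [ 0.0006  0.0006 -1.    ] F [-0.0534  0.7593 -1.1226] w 90.8
shift x 0.0 y 1.6 z 0.2 twist 0.0001
```

View pics/m5.png

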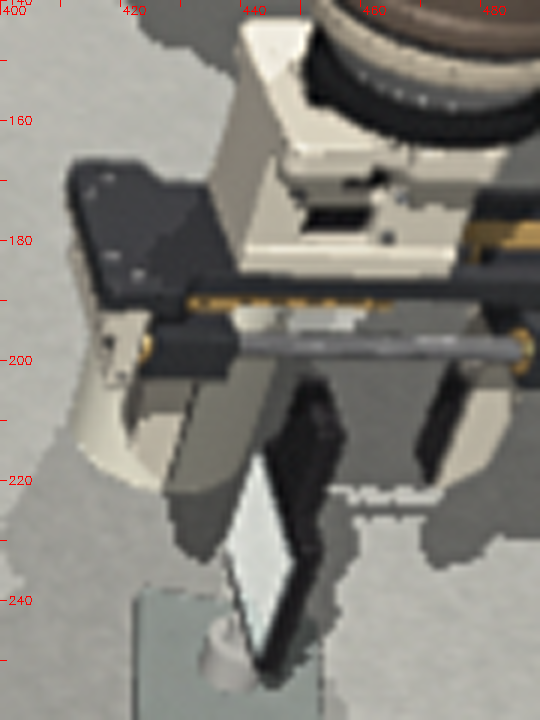

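move_arm --pt "0 1.8 0 0" --pt "0 1.8 0 0" --pt "0 1.8 0 0"

```text
clock: 23.05
position: [0.5084, 0.333, 0.2997]
ee_rot: [-0.072, 3.141, 0.0]
force: [-0.0, -0.1, -0.3]
width: 0.99
```

move_arm --pt "0 0 0 0" --pt "0 0 0 0" --pt "0 0 0 0" --pt "0 0 0 0" --pt "0 0 0 0" --pt "0 0 0 0" --pt "0 0 0 0" --pt "0 0 0 0" --pt "0 0 0 0" --pt "0 0 0 0" --grip 4 --grip_force 12

```text
clock: 24.3
position: [0.5081, 0.3343, 0.2997]
ee_rot: [-0.074, 3.141, 0.004]
force: [1.0, 5.7, -4.2]
width: 0.11
```

Run:
```python
from fit import *
plan(.5085,.333,.30,.046)
print(arm.observe()["ft_torque"])
```

```text
t 24.30 pos [0.5081 0.3343 0.2997] yaw -3.0942 tilt z [ 0.0001  0.0028 -1.    ] F [ 0.9836  5.7319 -4.1967] w 10.1
shift x -0.4 y -1.3 z -0.3 twist 0.0014
[ 1.183  -0.2271 -0.0026]
```

move_arm --pt "0 1.5 0 0" --pt "0 1.5 0 0" --pt "0 1.5 0 0"

```text
clock: 24.68
position: [0.5081, 0.3347, 0.2997]
ee_rot: [0.073, -3.141, -0.001]
force: [-0.9, 2.0, -1.0]
width: 0.108
```

Run:
```python
from fit import *
plan(.5085,.333,.30,.046)
print(arm.observe()["ft_torque"])
```

```text
t 24.68 pos [0.5081 0.3347 0.2997] yaw -3.0951 tilt z [-0.0001  0.0005 -1.    ] F [-0.9225  2.0498 -1.0448] w 9.9
shift x -0.3 y -1.8 z -0.3 twist 0.0005
[0.6737 0.0698 0.0156]
```

```bash
cat > edge.py <<'E'
from fit import *
def edge(n,img,p,q,ch,z,half=4,trim=.1,k=40):
    """subpixel edge near segment p->q: max gradient along normal, robust line, backprojected yaw"""
    im=cv2.imread(img)[:,:,::-1].astype(np.float32)
    im=im@np.array(ch,np.float32)
    p,q=np.array(p,float),np.array(q,float); t=(q-p)/np.linalg.norm(q-p); nn=np.array([-t[1],t[0]])
    pts=[]
    for f in np.linspace(trim,1-trim,k):
        c=p+(q-p)*f; s=np.arange(-half,half+.01,.25)
        X=(c[None]+s[:,None]*nn).astype(np.float32)
        v=cv2.remap(im,X[:,0][None],X[:,1][None],cv2.INTER_LINEAR)[0]
        g=np.abs(np.gradient(v)); i=int(g[4:-4].argmax())+4
        w=g[max(0,i-5):i+6]; ss=s[max(0,i-5):i+6]
        pts.append(c+nn*(w@ss/w.sum()))
    pts=np.array(pts,np.float32)
    vx,vy,x0,y0=cv2.fitLine(pts,cv2.DIST_HUBER,0,.01,.01).ravel()
    r=(pts-[x0,y0])@np.array([-vy,vx])
    e=[np.array([x0,y0])+np.array([vx,vy])*((pp-[x0,y0])@[vx,vy]) for pp in (p,q)]
    P=at(n,e,z); d=P[1]-P[0]
    print(n,img[5:],"ends",np.round(e,2).tolist(),P[:,:2].round(4).tolist(),"yaw %.4f"%np.arctan2(d[1],d[0]),"rms %.2f"%np.sqrt(np.median(r**2)))
    return P
E
python3 - <<'E'
from edge import *
b=(0,0,1); g=(.3,.4,.3)
print("sheet long edges (true 1.348)")
edge("top","pics/top6.png",(236.1,197.6),(271.4,205),b,.043) # -> direction minus-x
edge("top","pics/top6.png",(240.3,179),(275.3,187),b,.043)
edge("scene","pics/scene6.png",(290.0,252.5),(337,263.5),b,.038)
edge("scene","pics/scene6.png",(296.5,235.5),(341.8,245.5),b,.043)
print("bar")
for im in ("top0","top6","top11"):
    edge("top",f"pics/{im}.png",(169.7,195),(180,149),g,.003,3)
    edge("top",f"pics/{im}.png",(162.2,194),(168.5,166),g,.003,3)
for im in ("scene0","scene6","scene11"):
    edge("scene",f"pics/{im}.png",(432.1,268),(432.3,322),g,.003,3)
    edge("scene",f"pics/{im}.png",(443.7,270),(444.4,297),g,.003,3)
    edge("scene",f"pics/{im}.png",(423,265),(453.5,270),g,.0,2)
edge("top","pics/top11.png",(176.6,198.5),(172,223.5),g,.006,3)
edge("top","pics/top11.png",(158.5,221.3),(171,223.5),g,.006,2)
E
```

```text
sheet long edges (true 1.348)
top top6.png ends [[236.07, 197.74], [271.33, 205.31]] [[0.5368, 0.1038], [0.5138, 0.0001]] yaw -1.7886 rms 0.17
top top6.png ends [[240.26, 179.2], [275.38, 186.65]] [[0.5926, 0.0923], [0.5695, -0.0116]] yaw -1.7893 rms 0.09
scene scene6.png ends [[289.82, 253.26], [336.76, 264.49]] [[0.5711, -0.0091], [0.5943, 0.0969]] yaw 1.3553 rms 0.61
scene scene6.png ends [[296.68, 234.74], [341.86, 245.22]] [[0.5165, 0.0021], [0.5404, 0.1079]] yaw 1.3484 rms 0.15
bar
top top0.png ends [[170.05, 195.07], [179.8, 148.96]] [[0.5541, 0.3121], [0.7007, 0.2877]] yaw -0.1644 rms 0.06
top top0.png ends [[161.39, 193.82], [167.55, 165.79]] [[0.5582, 0.3394], [0.6469, 0.3241]] yaw -0.1708 rms 0.08
top top6.png ends [[170.03, 195.07], [179.78, 148.95]] [[0.5541, 0.3121], [0.7008, 0.2878]] yaw -0.1644 rms 0.05
top top6.png ends [[161.38, 193.82], [167.57, 165.8]] [[0.5582, 0.3395], [0.6469, 0.3241]] yaw -0.1721 rms 0.08
top top11.png ends [[170.04, 195.07], [179.8, 148.96]] [[0.5541, 0.3121], [0.7007, 0.2878]] yaw -0.1645 rms 0.05
top top11.png ends [[161.38, 193.82], [167.5
[... 636 characters left out ...]
 rms 0.18
scene scene6.png ends [[423.26, 263.75], [453.48, 270.12]] [[0.5419, 0.2993], [0.5548, 0.365]] yaw 1.3765 rms 0.70
scene scene11.png ends [[431.61, 268.0], [431.51, 322.0]] [[0.5555, 0.3153], [0.6982, 0.2915]] yaw -0.1652 rms 0.04
scene scene11.png ends [[443.26, 270.02], [444.52, 296.99]] [[0.5591, 0.3407], [0.6339, 0.3294]] yaw -0.1497 rms 0.20
scene scene11.png ends [[423.24, 263.86], [453.48, 270.11]] [[0.5422, 0.2992], [0.5548, 0.365]] yaw 1.3823 rms 0.72
top top11.png ends [[176.7, 198.52], [171.57, 223.41]] [[0.5426, 0.2901], [0.4661, 0.3031]] yaw 2.9737 rms 0.16
top top11.png ends [[158.51, 221.24], [171.05, 223.19]] [[0.4728, 0.3438], [0.4668, 0.3047]] yaw -1.7224 rms 0.07
```

move_arm --pt "0 0.6 0 0" --pt "0 0.6 0 0" --pt "0 0.6 0 -0.05" --pt "0 0.6 0 -0.12" --pt "0 0.6 0 -0.19" --pt "0 0.6 0 -0.26" --pt "0 0.6 0 -0.33" --pt "0 0.6 0 -0.4" --pt "0 0.6 0 -0.4" --pt "0 0.6 0 -0.4" --grip 4 --grip_force 30

```text
clock: 25.92
position: [0.5083, 0.3347, 0.2996]
ee_rot: [0.692, -3.064, 0.001]
force: [-2.9, -3.3, 3.9]
width: 0.109
```

Run:
```python
from fit import *
plan(.5085,.335,.30,.8175)
print(arm.observe()["ft_torque"])
```

```text
t 25.93 pos [0.5083 0.3347 0.2996] yaw -2.6973 tilt z [-0.0002 -0.0008 -1.    ] F [-2.8785 -3.2706  3.8586] w 10.1
shift x -0.3 y 0.2 z -0.4 twist -0.3732
[-0.2463  0.5796  0.0204]
```

move_arm --pt "0 0 0 -0.06" --pt "0 0 0 -0.13" --pt "0 0 0 -0.2" --pt "0 0 0 -0.27" --pt "0 0 0 -0.33" --pt "0 0 0 -0.373" --pt "0 0 0 -0.373" --pt "0 0 0 -0.373" --pt "0 0 0 -0.373"

```text
clock: 27.05
position: [0.5084, 0.3345, 0.2996]
ee_rot: [1.248, -2.883, 0.002]
force: [-3.2, -3.8, 4.9]
width: 0.102
```

Run:
```python
from fit import *
plan(.5085,.335,.30,.8175)
print(arm.observe()["ft_torque"],arm.observe()["joints"])
for n in ("scene","top"): cv2.imwrite(f"pics/{n}14.png",arm.get_image(n)[:,:,::-1])
crop("pics/scene14.png",400,140,90,130,6,"pics/n1.png")
crop("pics/scene14.png",280,220,70,65,10,"pics/n2.png")
```

```text
t 27.05 pos [0.5084 0.3345 0.2996] yaw -2.3243 tilt z [ 0.0001 -0.0013 -1.    ] F [-3.2383 -3.7533  4.8514] w 9.3
shift x -0.4 y 0.3 z -0.4 twist -0.0002
[-0.3903  0.5289 -0.0624] [-0.0864  0.6895 -0.9132  1.6821  0.6085  1.0803  1.1991]
```

View pics/n1.png

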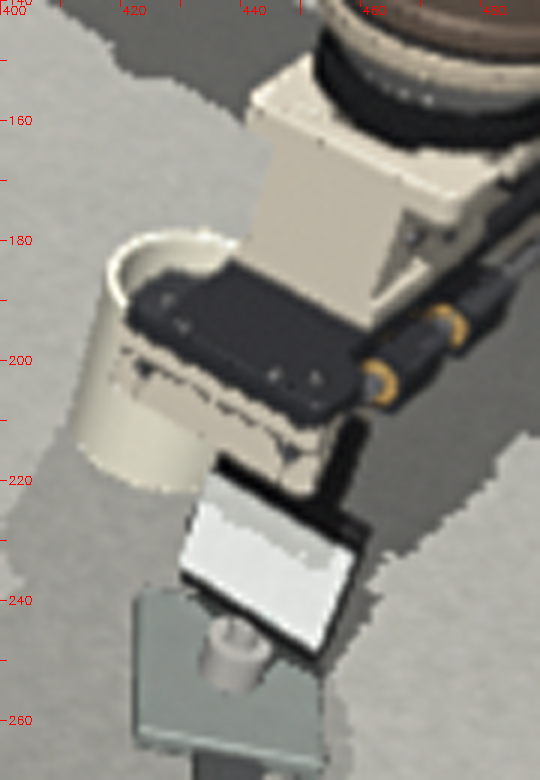

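View pics/n2.png

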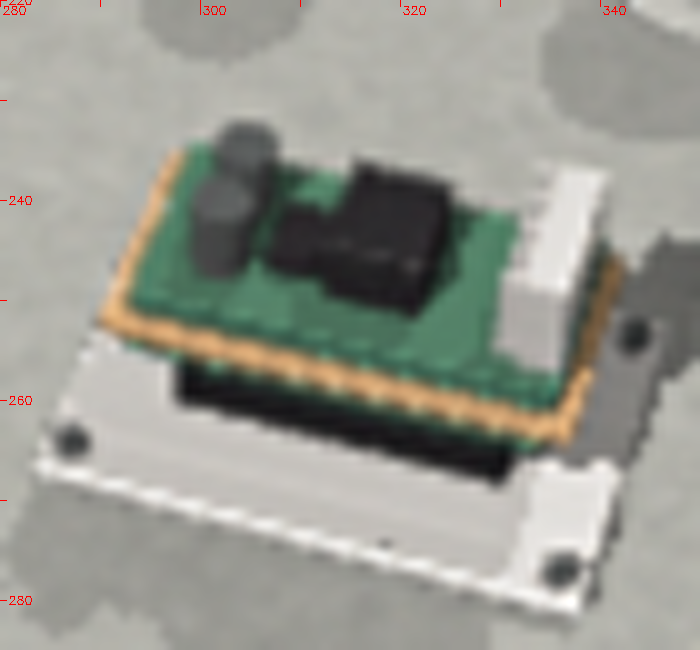

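View pics/top14.png

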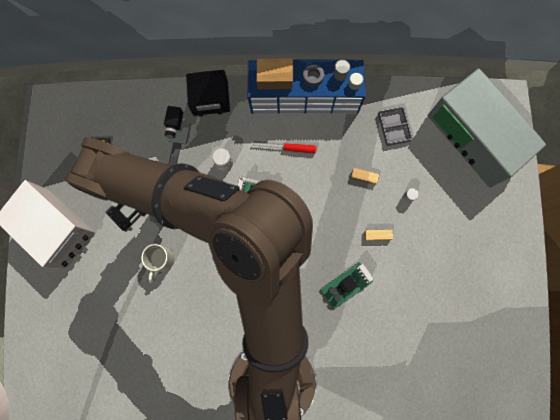

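Run:
```python
from edge import *
g=(.3,.4,.3)
crop("pics/scene14.png",422,205,45,55,14,"pics/n3.png")
print("expected tab-y yaw .8175")
edge("scene","pics/scene14.png",(430.5,236),(453.2,249.2),g,.052,2)
edge("scene","pics/scene14.png",(436,217.5),(459.5,231.5),g,.102,2)
# same check at rest: glass bottom edge
edge("scene","pics/scene11.png",(438,232),(443,251),g,.052,2)
n=-.7533;A=np.array([.5085,.335]);nn=np.array([np.cos(n),np.sin(n)]);t=np.array([-nn[1],nn[0]])
P=[np.r_[A+nn*.005+t*s,z] for z in(.052,.102) for s in(-.03,.03)];print(proj("scene",P))
```

```text
expected tab-y yaw .8175
scene scene14.png ends [[431.14, 234.97], [453.44, 248.82]] [[0.4981, 0.3129], [0.5374, 0.3551]] yaw 0.8218 rms 0.04
scene scene14.png ends [[435.5, 218.34], [459.02, 232.3]] [[0.4948, 0.3119], [0.5349, 0.3546]] yaw 0.8173 rms 0.05
scene scene11.png ends [[437.69, 232.08], [442.57, 251.11]] [[0.4872, 0.3296], [0.5465, 0.3297]] yaw 0.0019 rms 0.20
[[429.2754 232.8902]
 [452.2271 247.2054]
 [434.2339 217.2947]
 [458.2486 231.5422]]
```

View pics/n3.png

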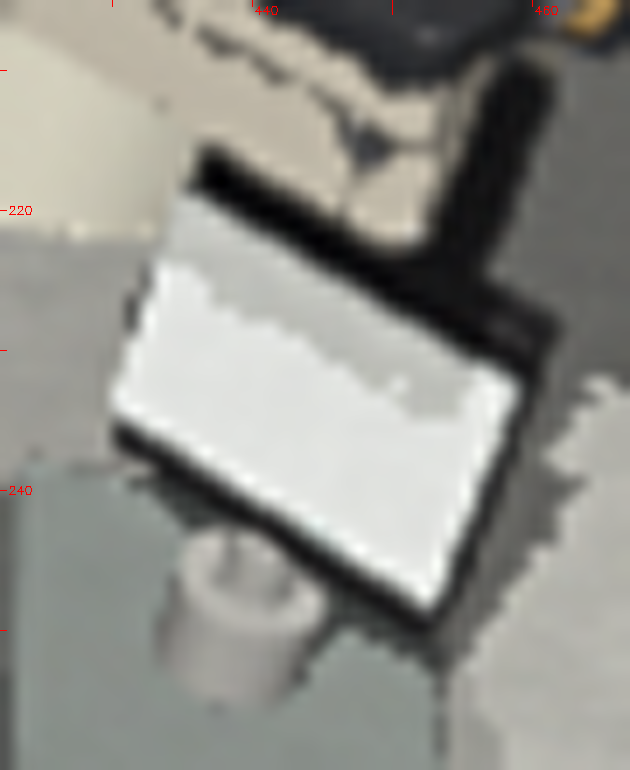

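Run:
```python
from edge import *
r=(1,-.6,0)
print("top bias true-top ~ (+.0015,+.0022)")
a=edge("top","pics/top12.png",(238,196.5),(270,204),r,.051,2)
b=edge("top","pics/top12.png",(244.5,181.5),(274,187.8),r,.051,2)
c=edge("top","pics/top12.png",(273.6,188),(270,203),r,.051,2)
for P in (a,b,c): print(P.mean(0))
u=np.array([np.cos(1.348),np.sin(1.348)]);v=np.array([-u[1],u[0]])
A=((a.mean(0)[:2]@v)+(b.mean(0)[:2]@v))/2; X=c.mean(0)[:2]@u+.05
C=A*v+X*u; print("centre by top",C,"corrected",C+[.0015,.0022], "TCP said .5537 .0496")
M=C+[.0015,.0022]+.05*u
for M in (M,np.array([.5646,.0979])):
  for Ax in (.5079,.5085,.509):
    d=M-[Ax,.3348]; th=2*(-.7533)+.168; print(M,Ax,"sight y mm %.1f"%(1000*(-np.sin(th)*d[0]+np.cos(th)*d[1])))
```

```text
top bias true-top ~ (+.0015,+.0022)
top top12.png ends [[238.03, 196.35], [270.12, 203.46]] [[0.5393, 0.0972], [0.5178, 0.0034]] yaw -1.7956 rms 0.07
top top12.png ends [[244.62, 180.95], [274.1, 187.33]] [[0.5853, 0.0785], [0.5657, -0.0081]] yaw -1.7934 rms 0.07
top top12.png ends [[273.57, 187.99], [269.89, 202.97]] [[0.5637, -0.0065], [0.5193, 0.0041]] yaw 2.9076 rms 0.06
[0.5286 0.0503 0.051 ]
[0.5755 0.0352 0.051 ]
[ 0.5415 -0.0012  0.051 ]
centre by top [0.5531 0.0474] corrected [0.5546 0.0496] TCP said .5537 .0496
[0.5656 0.0984] 0.5079 sight y mm 1.8
[0.5656 0.0984] 0.5085 sight y mm 1.2
[0.5656 0.0984] 0.509 sight y mm 0.7
[0.5646 0.0979] 0.5079 sight y mm 0.7
[0.5646 0.0979] 0.5085 sight y mm 0.1
[0.5646 0.0979] 0.509 sight y mm -0.4
```

Run:
```python
from h import *
plan(.5085,.335,.30,.8175)
print(arm.sign_off())
```

```text
t 27.15 pos [0.5084 0.3345 0.2996] yaw -2.3243 tilt z [ 0.0001 -0.0014 -1.    ] F [-3.199  -2.7822  5.0699] w 9.6
shift x -0.4 y 0.3 z -0.4 twist -0.0002
the job is handed in; nothing more can be done
None
```

I laid the separator on the lower module and set the smaller upper module on it with its heat sink towards the mirror. I lowered both square until they touched, at about 10 N and 6 N, and let go. I then turned the mirror anticlockwise by its tab and handed in at 27 s, still gripping the tab with 30 N.

Last checks:
- **Separator:** it lies within about 1 mm of centre on the lower module. The two cameras disagreed by 1–2.5 mm, and averaging them gave about 0.3 mm.
- **Upper module:** its centre is at about (0.554, 0.050) m, with even brown margins all round and the heading within about 0.01 rad of the gripper's. The camera and arm readings of its position differ by 0.9 mm.
- **Mirror:** the glass edges in the scene picture give a heading of 0.817–0.822 rad, against the 0.8175 I was aiming for.
- **Sight line:** by calculation it passes within about 0–2 mm of the mark. I could not see the stand camera's own view, so this rests on the positions I measured for the swivel axis, lens and mark.
- **Forces:** the wrist still carries about 4–5 N sideways and 5 N upwards from the grip on the tab.
- **Bystanders:** nothing else was handled, and the pictures showed no sign of anything else having moved.

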